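# Charge and lock a grinding jar on the bench mill

## Task

Get the bench mill ready for a blank run: with the scoop, bring all the ceramic balls out of the tilted storage jar and tip them into the steel grinding jar, and lay the scoop back in its tray, bowl down. Put the lid on the grinding jar, push the jar under the mill's guide lips fully home against the back stop, and then swing the clamp arm over as far as it goes, so that its hook reaches round the neck of the lid's knob. Leave the mill's surroundings (bottle, sample jar, beaker) where they stand.

Things in the scene. Friction and masses are not known exactly. Their poses are not given: they have to be found in the camera images.
- store: clear glass storage jar, fixed in a wire stand, lying back at 30 degrees. Origin on the bench under the stand (base 150 x 104 mm, from x -80 to +70), z up. The mouth looks to the stand's -x and 30 degrees up: jar axis from floor to mouth = (-0.866, 0, 0.5) in this frame, so a scoop goes in heading along +x, nose down by 30 degrees or a little more. Balls gather in the lowest corner.
- store_mouth (a point): centre of the storage jar's mouth, in the plane of the rim, 120 mm along the jar axis from the inner floor; (-0.0574, 0, 0.1182) m in the store frame. The neck, 73 mm across inside and 80 mm outside, is 16 mm long; behind it the jar widens over 10 mm.
- store_floor (a point): centre of the storage jar's flat inner floor, square to the jar axis; (0.0465, 0, 0.0582) m in the store frame. From the floor the jar is straight for 94 mm, round inside, its lowest line 47 mm from the axis.
- ball_1: white ceramic grinding ball, 25 mm across, 32 g, origin at its centre; smooth (friction about 0.2) and it rolls freely; it starts in the storage jar.
- ball_2: white ceramic grinding ball, 25 mm across, 32 g, origin at its centre; smooth (friction about 0.2) and it rolls freely; it starts in the storage jar, or is absent (state None).
- ball_3: white ceramic grinding ball, 25 mm across, 32 g, origin at its centre; smooth (friction about 0.2) and it rolls freely; it starts in the storage jar, or is absent (state None).
- ball_4: white ceramic grinding ball, 25 mm across, 32 g, origin at its centre; smooth (friction about 0.2) and it rolls freely; it starts in the storage jar, or is absent (state None).
- ball_5: white ceramic grinding ball, 25 mm across, 32 g, origin at its centre; smooth (friction about 0.2) and it rolls freely; it starts in the storage jar, or is absent (state None).
- scoop: steel scoop, 0.12 kg, in the tray. Origin: centre of the bowl's flat underside; +x to the open lip, z up. Bowl 60 mm long (x -30 to 30), 56 wide, 2 mm sheet: floor 28 mm wide, sides rise at 30 degrees, then upright to z 23 mm (only from x -30 to 6); closed at the back. It holds about 4 balls: slide the lip down the jar's lowest line under them to the floor, then raise the nose, draw back a little and lift.
- scoop_grip (a point): point on the middle line of the scoop's handle, (-131, 0, 79) mm in the scoop frame. The handle is straight, 14 mm wide; it leaves the bowl's back at (-29, 0, 20) mm and rises backwards at 30 degrees to (-169, 0, 101) mm. Its rear 84 mm are a rubber grip, 16 mm wide (along the scoop's y) and 22 mm deep; the grip turns in the fingers if the lip is pressed hard.
- scoop_lip (a point): middle of the scoop's front lip, on its underside, (30, 0, 0) mm in the scoop frame
- tray: shallow steel tray, 240 (x) x 120 (y) x 14 mm, walls and floor 3 mm thick, fixed; origin at the centre of its underside, z up. The scoop lies in it at the start, its bowl in the +x half, and must finish in it.
- grind_jar: open steel grinding jar, 0.6 kg: square foot 100 x 100 x 8 mm, round body 80 mm across outside and 70 inside, rim 85 mm and inner floor 14 mm above the underside. Origin at the centre of the underside, z up. It stands on the mill's platform, at the front between the guide rails, and slides easily (friction 0.2) along the mill's +x, 105 to 120 mm to its home.
- lid: steel lid, 0.2 kg, on the bench; origin at the centre of its underside, z up. From below: chamfered plug 64 mm across and 8 mm deep that drops into the jar's mouth; disc 80 mm across, 8 to 16 mm up, that sits on the rim; neck 16 mm across; black round knob 34 mm across, 32 to 48 mm up. Seated, its origin is 77 mm above the jar's.
- lid_knob (a point): centre of the lid's knob, 40 mm above the lid's origin
- mill: white bench mill, fixed, 300 (x) x 200 (y) mm; origin at the centre of its underside, front to its own -x, z up. Platform 40 mm above the bench, guide rails along x 104 mm apart and 10 mm high; from x -20 to 82 mm lips reach 7 mm in over the jar's foot with 2 mm play. Motor head 148 mm high from x 90 to 150 mm. Clamp post at (30, -80) mm.
- mill_home (a point): where the grinding jar's origin is when it is fully home against the back stop: (31, 0, 40) mm in the mill frame; axes as the mill's
- clamp (a joint): angle of the clamp arm about its upright post, rad: 0 swung open to the mill's front right, growing clockwise seen from above; 1.92 = square across the dock, hook round the neck of the lid's knob; stop at 2.01. Arm 8 mm thick, underside 136 mm above the bench (3 mm over a seated lid's disc), hook 80 mm from the post. Friction of 0.15 N m holds it where it is left.
- clamp_hinge (a point): the clamp arm's turning axis (upright), at the arm's mid thickness
- clamp_grip (a point): middle of the clamp arm's upright handle peg: black, round, 16 mm thick, 144 to 180 mm above the bench, a 22 mm ball on top (to 193 mm), 132 mm from the hinge axis
- reagent_bottle: bystander: clear bottle with a red cap, 58 x 58 x 135 mm, origin at the centre of its underside
- jar_3: bystander: small clear sample jar, 50 x 50 x 57 mm, origin at the centre of its underside
- beaker: bystander: small glass beaker, 52 x 52 x 67 mm, origin at the centre of its underside
Things that resemble listed ones, but are neither listed nor needed, are in the scene too. Leave any blue look-alike of the grind_jar alone.

How it is judged:
On the way, in this order (a step that is already met when the one before it is completed fails the run):
1. all the balls are in the grinding jar (horizontal distance between each of ball_1, ball_2, ball_3, ball_4, ball_5 and grind_jar below 0.034 m and z of ball_1 in the frame of grind_jar between 0.005 and 0.08 m and z of ball_2 in the frame of grind_jar between 0.005 and 0.08 m and z of ball_3 in the frame of grind_jar between 0.005 and 0.08 m and z of ball_4 in the frame of grind_jar between 0.005 and 0.08 m and z of ball_5 in the frame of grind_jar between 0.005 and 0.08 m), for 0.2 s.
2. the lid is on the charged jar and the jar is home (all of step 1 and horizontal distance between lid and grind_jar below 0.006 m and z of lid in the frame of grind_jar between 0.073 and 0.081 m and angle between the z axis of lid and the z axis of grind_jar, either way round below 0.06 rad and x of grind_jar in the frame of mill_home between -0.004 and 0.004 m and y of grind_jar in the frame of mill_home between -0.006 and 0.006 m and z of grind_jar in the frame of mill_home between -0.004 and 0.006 m), for 0.2 s.
3. the clamp arm is swung over the lid (x of grind_jar in the frame of mill_home between -0.004 and 0.004 m and y of grind_jar in the frame of mill_home between -0.006 and 0.006 m and z of grind_jar in the frame of mill_home between -0.004 and 0.006 m and horizontal distance between lid and grind_jar below 0.006 m and z of lid in the frame of grind_jar between 0.073 and 0.081 m and angle between the z axis of lid and the z axis of grind_jar, either way round below 0.06 rad and value of joint clamp above 1.8 rad), for 0.2 s.
At the end, for the whole second after the job is handed in: Every ball is in the grinding jar; lid level on its rim (6 mm); jar home on the mill (4 mm); clamp arm past 1.80 rad; the scoop lies bowl down in the tray (origin within 95 mm along and 40 mm across from its centre); all released and at rest (all of step 1 and all of step 3 and x of scoop in the frame of tray between -0.095 and 0.095 m and y of scoop in the frame of tray between -0.04 and 0.04 m and z of scoop in the frame of tray between -0.005 and 0.012 m and angle between scoop's own z axis and vertical below 0.2 rad and linear speed of each of scoop, lid, grind_jar below 0.02 m/s); the robot touches nothing.
It fails at once if the reagent_bottle is pushed more than 4 cm (distance of reagent_bottle from where it was at the start of the episode above 0.04 m).
It fails at once if the jar_3 is pushed more than 4 cm (distance of jar_3 from where it was at the start of the episode above 0.04 m).
It fails at once if the beaker is pushed more than 4 cm (distance of beaker from where it was at the start of the episode above 0.04 m).
Of ball_2, ball_3 only 1 to 2 are there at a start; the rules pass over those that are not, and their reading is None.
Of ball_4, ball_5 only 1 to 2 are there at a start; the rules pass over those that are not, and their reading is None.
At some moment in a run one of lid may be knocked a few centimetres aside while the robot is not near it.
It also fails if it takes over 210 s, if anything falls off the work surface, if the arm or the gripper's body presses on something with over 40 N, if the wrist force passes 120 N, or if a joint passes its speed limit or range.

## Robot

A 6-joint arm with a two-finger parallel gripper is mounted at the origin on a cart in front of the work surface, level with it; the furniture and walls round the work are solid. World frame = base frame: x ahead of the robot, y to its left, z up, the work surface at z = 0. Lengths are in m, angles in rad, forces in N, time in s.
With the tool pointing down it reaches from about 0.425 to 0.95 m from the base axis. Payload 3.5 kg.
Tool frame: the origin (TCP) lies at the very end of the fingers, on their centre line; the grasp point (between the pads) lies ctrl.tcp_to_grasp behind it (ctrl.tcp_to_grasp is the distance from the TCP to the grasp point, in m); z points along the fingers, y is the line along which they close (so a half turn about z gives the same grasp; the last joint's range is limited). The gripper opens to 85 mm and grips with 20 to 120 N. Pads are 22 mm wide; open, the fingers measure 114 mm over their backs; the gripper's body (76 mm by 85 mm) begins 54 mm behind the grasp point. The pads swing forward as they close: fully open they stand 13 mm farther back than shut.
Start: joints at [1.174, 0.286, 1.577, -0, 1.279, -0.15], TCP at [0.165, 0.655, 0.231] pointing down, gripper open.
Joint ranges: [-2.77, 2.77], [-0.9, 2.22], [0.21, 2.48], [-1.53, 4.67], [0.24, 2.81], [-2.84, 2.84]. Speed limits (rad/s): [2.79, 2.79, 3.14, 3.14, 3.14, 3.14].

## Interface

Orientations are given as a unit quaternion [x, y, z, w].
In Python, from plant import ctrl gives the robot as it stands.
- The arm moves only by the shell command python3 -m inch 'ROWS' [FORCE]. ROWS is JSON, a list of rows, each an object with "slide": the shift along the tool's x, y, z in cm, a list of three; "turn": the turn about the tool's z in rad; "grip": the finger opening in cm, from 0 to 8.54. A call has 1 to 20 rows; each row is the pose to reach, as a shift and turn from the pose commanded when the call began, along the tool's axes at that moment; what a row does not reach only later rows make up. A row lasts 1/10 s, in which the tool goes at most 50 mm and 8.59 degrees, less where a joint would pass 70% of its speed; a pose out of reach is approached as far as the arm can. A call with a gripper value outside its range is refused whole. The fingers move at their own pace and stop on an object; FORCE is the grip in N (left out, the last holds). Time passes only in rows, so rows that repeat a pose let the fingers close. It gives the time, the measured TCP pose, the force, the opening and the grip force at its end, in the units of the state.
- ctrl.get_state(): the state, without advancing time (a new reading comes with each control period).
- ctrl.read_camera(name): name is "scene" or "top" or "wrist"; returns (picture, depth): 480x640x3 uint8, red, green, blue; 480x640 float32, m along the optical axis (not along the pixel's ray), 0 where there is no reading.
- ctrl.camera_info(name): a dict with "K" (3x3 intrinsics, pixels), "camera_from_world" (4x4, takes a point from world to camera coordinates); the wrist camera has in their place "T_tool_cam" (4x4, takes a point from camera to tool coordinates, whose origin is the TCP and whose axes are the flange's). Camera axes: x right, y down, z forward; pixel columns grow to the right and rows downward; lengths in m; the calibration is good to about 2 mm. A picture is of the moment at which its call begins: read the wrist's pose just before it. camera_info takes no time and is no camera call.
- ctrl.sign_off(): hands the job in; it is judged then, once.
The state is a dict: "time": time; "qpos": joint angles; "dq": joint speeds; "joint_efforts": joint torques, N m; "eef_pos": TCP position; "tcp_rot": TCP orientation; "contact_force": force on the tool from outside, world axes, zero at the start; "wrist_torque": the same for the moment, N m; "opening": opening from 0.0 (shut) to 1.0 (fully open); "finger_force": force on a finger pad.
Only numpy, scipy, OpenCV 4.12 (cv2) and the standard library are available. Lean on these libraries where they do the work, as an engineer would, in place of code of your own. Each camera call takes 0.05 s, during which the arm holds its last target. There are 200 camera calls.

## Working session

There is one attempt and no reset: what is moved stays moved. The work goes in short steps, Python scripts to look and compute and a shell command to move; the robot and the scene stay as the last step left them, time stands still between calls to the robot, and variables do not carry over. Pictures are saved under pics/ and viewed, at most 14 in all, crops included, and the job is handed in when it is done.

```bash
ls; mkdir -p pics; python3 - <<'E'
from plant import ctrl
import cv2,numpy as np
print(ctrl.tcp_to_grasp, ctrl.get_state())
for n in("scene","top"):
    p,d=ctrl.read_camera(n); np.savez(f"{n}0.npz",p=p,d=d)
    cv2.imwrite(f"pics/{n}0.png",p[:,:,::-1])
    print(n,ctrl.camera_info(n))
print(ctrl.camera_info("wrist"))
E
```

```text
pics
0.0187 {'time': 0.0, 'qpos': array([ 1.17397379e+00,  2.87199302e-01,  1.57822159e+00,  2.37650548e-05,
        1.27861690e+00, -1.50004112e-01]), 'dq': array([ 0.00244196,  0.0005263 ,  0.00232972, -0.00125021,  0.00010262,
        0.00084139]), 'joint_efforts': array([-1.39584608e-03, -4.05991137e+01, -2.92626286e+01, -2.28182294e-04,
        5.91404605e-03,  2.35472207e-06]), 'eef_pos': array([0.16461875, 0.65391777, 0.22990063]), 'tcp_rot': array([ 1.23099518e-01,  9.92393578e-01, -1.17408446e-03, -3.41069561e-04]), 'contact_force': array([ 0.51562014, -0.59664687, -0.25924482]), 'wrist_torque': array([ 0.03733883, -0.04310063,  0.02640933]), 'finger_force': 0.0, 'opening': 0.9998834204600882}
scene {'K': array([[522.86862017,   0.        , 329.42703331],
       [  0.        , 522.86862017, 245.96455539],
       [  0.        ,   0.        ,   1.        ]]), 'camera_from_world': array([[ 0.84427871, -0.53568424,  0.0153574 , -0.5808368 ],
       [-0.36643878, -0.59797157, -0.71284825,  0.19988791],
       [ 0.39104486,  0.59621505, -0.70115015,  1.45987511],
       [ 0.      
[... 294 characters left out ...]
      [-0.88555061, -0.19358692, -0.42228452,  0.53862007],
       [ 0.41010177,  0.10122124, -0.90640543,  1.79823877],
       [ 0.        ,  0.        ,  0.        ,  1.        ]])}
{'K': array([[376.69140459,   0.        , 316.80353101],
       [  0.        , 376.69140459, 241.18098455],
       [  0.        ,   0.        ,   1.        ]]), 'T_tool_cam': array([[-5.21226006e-04, -9.55930396e-01, -2.93592926e-01,
         7.59317509e-02],
       [ 9.99999784e-01, -3.80399046e-04, -5.36766619e-04,
        -1.60111201e-04],
       [ 4.01429057e-04, -2.93593142e-01,  9.55930387e-01,
        -1.43210024e-01],
       [ 0.00000000e+00,  0.00000000e+00,  0.00000000e+00,
         1.00000000e+00]])}
```

View pics/top0.png

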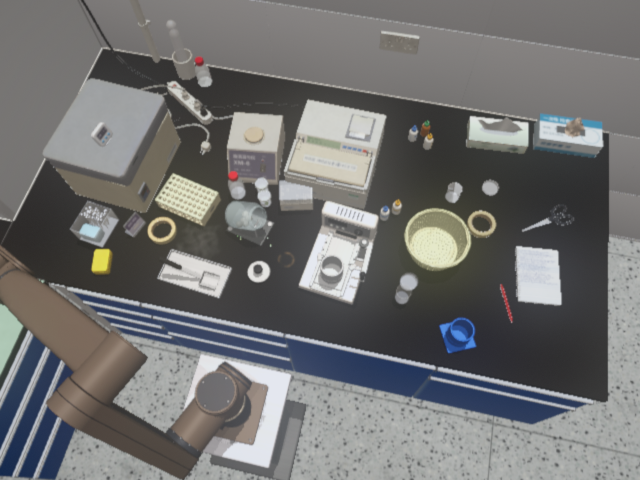

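View pics/scene0.png

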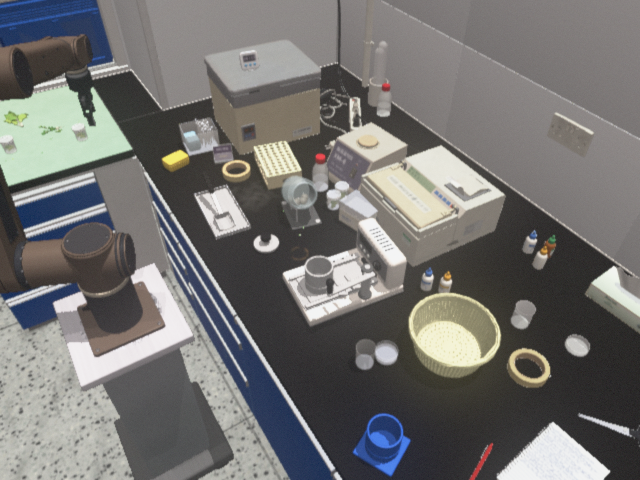

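```bash
cat > h.py <<'E'
from plant import ctrl
import cv2,numpy as np
from scipy.spatial.transform import Rotation as R
def cloud(n,d,pose=None):
    ci=ctrl.camera_info(n);K=ci["K"]
    v,u=np.mgrid[0:480,0:640]
    P=np.stack([(u-K[0,2])*d/K[0,0],(v-K[1,2])*d/K[1,1],d],-1)
    if n=="wrist":
        T=np.eye(4);T[:3,:3]=R.from_quat(pose["tcp_rot"]).as_matrix();T[:3,3]=pose["eef_pos"];T=T@ci["T_tool_cam"]
    else: T=np.linalg.inv(ci["camera_from_world"])
    return P@T[:3,:3].T+T[:3,3]
def snap(n,tag):
    s=ctrl.get_state();p,d=ctrl.read_camera(n);W=cloud(n,d,s)
    np.savez(tag+".npz",p=p,d=d,W=W);cv2.imwrite(f"pics/{tag}.png",p[:,:,::-1]);return p,d,W
def proj(n,P):
    ci=ctrl.camera_info(n);T=ci["camera_from_world"];c=T[:3,:3]@np.array(P)+T[:3,3];q=ci["K"]@c;return q[:2]/q[2]
E
python3 - <<'E'
from h import *
a=np.load("top0.npz");W=cloud("top",a["d"]);Z=W[...,2]
im=cv2.resize(a["p"][165:315,150:390,::-1],None,fx=3.3,fy=3.3,interpolation=cv2.INTER_CUBIC)
cv2.imwrite("pics/crop0.png",im)
# heightmap 2D pictures: tray
def rect(box,zlo,zhi,name,extra=None):
    u0,v0,u1,v1=box;m=np.zeros(Z.shape,bool);m[v0:v1,u0:u1]=1
    m&=(Z>zlo)&(Z<zhi)
    if extra is not None:m&=extra
    P=W[m][:,:2].astype(np.float32);r=cv2.minAreaRect(P*1000);print(name,m.sum(),r)
bright=a["p"].min(-1)>110
rect((150,240,240,305),.002,.02,"tray",bright)
rect((290,225,385,305),.036,.044,"platform40")
rect((290,195,385,305),.03,.2,"millall")
rect((310,200,385,240),.140,.152,"head")
rect((245,258,273,285),.005,.018,"liddisc")
rect((245,258,273,285),.04,.055,"knob")
rect((310,245,350,290),.118,.13,"jarrim")
E
```

```text
tray 1143 ((429.754150390625, 299.9388732910156), (314.58697509765625, 140.9646759033203), 80.33795928955078)
platform40 1003 ((563.2841186523438, -225.98782348632812), (197.41885375976562, 258.3450012207031), 83.77217864990234)
millall 5522 ((625.3785400390625, -214.24191284179688), (430.86163330078125, 352.5778503417969), 11.652166366577148)
head 601 ((679.2937622070312, -238.75521850585938), (195.75997924804688, 108.98426055908203), 84.0257797241211)
liddisc 235 ((481.5278625488281, 42.556556701660156), (104.08578491210938, 94.74508666992188), 14.708592414855957)
knob 58 ((473.8961486816406, 42.919921875), (30.860546112060547, 29.727163314819336), 14.224809646606445)
jarrim 100 ((509.54998779296875, -217.8902130126953), (81.32571411132812, 75.04541778564453), 11.437100410461426)
```

View pics/crop0.png

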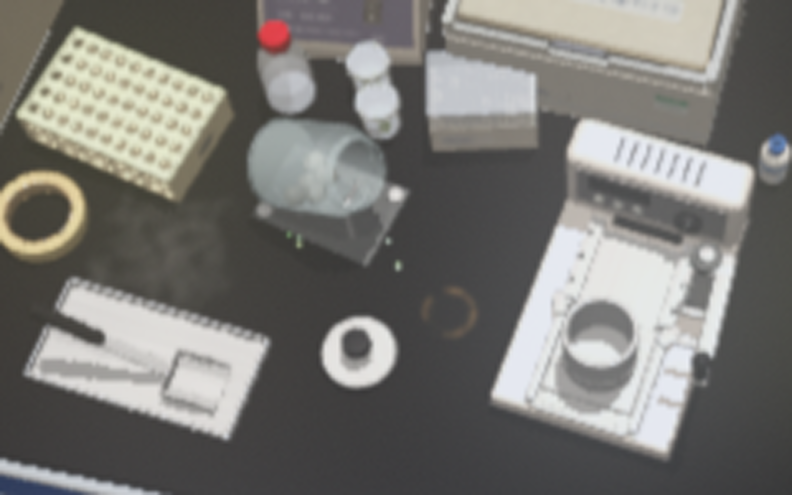

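```bash
cat >> h.py <<'E'
def ray(n,u,v,z,s=None):
    ci=ctrl.camera_info(n)
    if n=="wrist":
        T=np.eye(4);T[:3,:3]=R.from_quat(s["tcp_rot"]).as_matrix();T[:3,3]=s["eef_pos"];T=T@ci["T_tool_cam"]
    else:T=np.linalg.inv(ci["camera_from_world"])
    r=T[:3,:3]@np.linalg.inv(ci["K"])@[u,v,1];o=T[:3,3];return (o+r*(z-o[2])/r[2])
E
python3 - <<'E'
from h import *
c=lambda u,v,z:ray("top",150+u/3.3,165+v/3.3,z).round(3)
print("tray",[c(*p,.014)[:2] for p in((78,280),(268,340),(228,437),(25,375))])
print("store base",[c(*p,.004)[:2] for p in((408,190),(365,262),(252,213))])
print("scoop bowl corners",[c(*p,.025)[:2] for p in((178,348),(232,360),(215,412),(163,402))], "handle end",c(40,312,.1))
print("bottle",c(290,95,0),"jars",c(378,130,0))
print("peg top",c(700,360,.19),"post",c(705,258,.15),"knob",c(355,345,.048))
print("mill base front corners",c(495,402,.04),c(668,455,.04))
s=ctrl.get_state();print(R.from_quat(s["tcp_rot"]).as_matrix().round(3))
E
```

```text
tray [array([0.493, 0.37 ]), array([0.469, 0.142]), array([0.351, 0.152]), array([0.372, 0.389])]
store base [array([0.685, 0.041]), array([0.587, 0.065]), array([0.618, 0.207])]
scoop bowl corners [array([0.434, 0.232]), array([0.434, 0.171]), array([0.372, 0.171]), array([0.371, 0.229])] handle end [0.417 0.363 0.1  ]
bottle [0.779 0.21  0.   ] jars [0.755 0.096 0.   ]
peg top [ 0.476 -0.328  0.19 ] post [ 0.604 -0.311  0.15 ] knob [0.471 0.04  0.048]
mill base front corners [ 0.442 -0.122  0.04 ] [ 0.424 -0.313  0.04 ]
[[-0.97   0.244 -0.001]
 [ 0.244  0.97  -0.002]
 [ 0.    -0.002 -1.   ]]
```

Candidates (top view): grinding jar = steel cup on the mill (332,268), with blue look-alike (458,335) left alone; lid (259,271); scoop in tray (196,273); store (247,220); white-capped jars at (262,190) are bystanders. First move: look over the tray.

```bash
python3 -m inch '[{"slide":[-8,-7,0],"turn":-0.4,"grip":6},{"slide":[-33,-28,-2],"turn":-1.72,"grip":6},{"slide":[-33,-28,-2],"turn":-1.72,"grip":6},{"slide":[-33,-28,-2],"turn":-1.72,"grip":6},{"slide":[-33,-28,-2],"turn":-1.72,"grip":6},{"slide":[-33,-28,-2],"turn":-1.72,"grip":6},{"slide":[-33,-28,-2],"turn":-1.72,"grip":6},{"slide":[-33,-28,-2],"turn":-1.72,"grip":6},{"slide":[-33,-28,-2],"turn":-1.72,"grip":6},{"slide":[-33,-28,-2],"turn":-1.72,"grip":6},{"slide":[-33,-28,-2],"turn":-1.72,"grip":6},{"slide":[-33,-28,-2],"turn":-1.72,"grip":6},{"slide":[-33,-28,-2],"turn":-1.72,"grip":6},{"slide":[-33,-28,-2],"turn":-1.72,"grip":6},{"slide":[-33,-28,-2],"turn":-1.72,"grip":6},{"slide":[-33,-28,-2],"turn":-1.72,"grip":6}]' 60; python3 - <<'E'
from h import *
s=ctrl.get_state();print(s["qpos"])
p,d,W=snap("wrist","w1")
E
```

```text
time: 1.7
eef_pos: [0.4163, 0.3026, 0.2512]
tcp_rot: [-0.671, 0.741, 0.0, -0.0]
contact_force: [-0.0, -0.5, -0.7]
opening: 0.705
finger_force: 0.0
[ 4.31173046e-01 -8.77621491e-02  1.94415180e+00  1.30306298e-05
  1.28535880e+00 -2.61195175e+00]
```

View pics/w1.png

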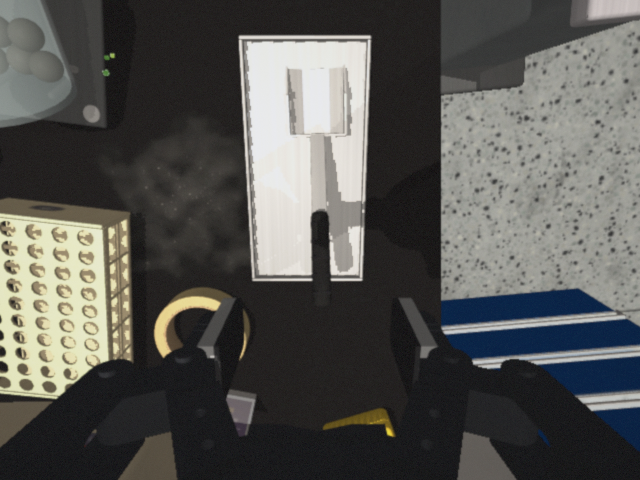

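```bash
python3 - <<'E'
from h import *
a=np.load("w1.npz");W=a["W"];p=a["p"]
m=np.zeros((480,640),bool);m[205:310,300:345]=1
m&=(W[...,2]>.055)&(W[...,2]<.13)
P=W[m];print(len(P),P.min(0),P.max(0))
f=np.polyfit(P[:,1],P[:,0],1);g=np.polyfit(P[:,1],P[:,2],1);print("x(y)",f,"z(y)",g)
yb=P[:,1]
print("tail",P[np.argmax(P[:,1])],"mid x at y",[(y,np.polyval(f,y),np.polyval(g,y)) for y in(.3,.33,.36)])
m=np.zeros((480,640),bool);m[60:140,280:355]=1;m&=(W[...,2]>.012)&(W[...,2]<.04);B=W[m]
r=cv2.minAreaRect(B[:,:2].astype(np.float32)*1000);print("bowl",r,len(B),np.percentile(B[:,2],[5,95]))
# tray from rays on top edge
s={"tcp_rot":[-.671,.741,0,0],"eef_pos":[.4163,.3026,.2512]}
q=[ray("wrist",u,v,.014,s)[:2] for u,v in((240,37),(371,37),(361,280),(253,280))];print("tray",np.round(q,3),np.mean(q,0))
E
```

```text
1881 [0.40559593 0.29536692 0.06037299] [0.4257533  0.37769615 0.11350783]
x(y) [0.06611774 0.39347756] z(y) [ 0.60348533 -0.10993939]
tail [0.42338098 0.37769615 0.09900726] mid x at y [(0.3, np.float64(0.41331287771545194), np.float64(0.07110620772567473)), (0.33, np.float64(0.41529640998139417), np.float64(0.08921076759430104)), (0.36, np.float64(0.4172799422473364), np.float64(0.10731532746292731))]
bowl ((406.78839111328125, 207.9935302734375), (64.79487609863281, 54.86455154418945), 86.05567932128906) 907 [0.01222127 0.02878118]
tray [[0.469 0.145]
 [0.351 0.157]
 [0.376 0.393]
 [0.493 0.382]] [0.42235676 0.26915344]
```

```bash
python3 -m inch '[{"slide":[-3.6,0.36,10],"turn":-0.033,"grip":4.5},{"slide":[-3.6,0.36,10],"turn":-0.033,"grip":4.5},{"slide":[-3.6,0.36,14],"turn":-0.033,"grip":4.5},{"slide":[-3.6,0.36,17],"turn":-0.033,"grip":4.5},{"slide":[-3.6,0.36,18.8],"turn":-0.033,"grip":4.5},{"slide":[-3.6,0.36,18.8],"turn":-0.033,"grip":4.5},{"slide":[-3.6,0.36,18.8],"turn":-0.033,"grip":0.5},{"slide":[-3.6,0.36,18.8],"turn":-0.033,"grip":0.5},{"slide":[-3.6,0.36,18.8],"turn":-0.033,"grip":0.5},{"slide":[-3.6,0.36,18.8],"turn":-0.033,"grip":0.5},{"slide":[-3.6,0.36,18.8],"turn":-0.033,"grip":0.5}]' 30
```

```text
time: 2.85
eef_pos: [0.4177, 0.3394, 0.065]
tcp_rot: [-0.684, 0.73, -0.0, 0.002]
contact_force: [-0.0, 1.8, 3.5]
opening: 0.182
finger_force: 32.4
```

```bash
python3 -m inch '[{"slide":[0.2,0,-0.2],"turn":0,"grip":0.5},{"slide":[1.4,0,-0.2],"turn":0,"grip":0.5},{"slide":[2.4,0,-0.2],"turn":0,"grip":0.5},{"slide":[3.2,0,-1.3],"turn":0,"grip":0.5},{"slide":[4.0,0,-2.5],"turn":0,"grip":0.5},{"slide":[4.0,0,-2.5],"turn":0,"grip":0.5}]' 22; python3 - <<'E'
from h import *
s=ctrl.get_state();print(s["contact_force"],s["wrist_torque"])
p,d,W=snap("wrist","w2")
E
```

```text
time: 3.45
eef_pos: [0.4156, 0.3001, 0.0912]
tcp_rot: [-0.682, 0.731, 0.001, 0.004]
contact_force: [0.2, 7.4, 2.4]
opening: 0.181
finger_force: 33.1
[0.23244698 7.37515453 2.35845038] [ 1.3287257  -0.04070891 -0.131438  ]
```

View pics/w2.png

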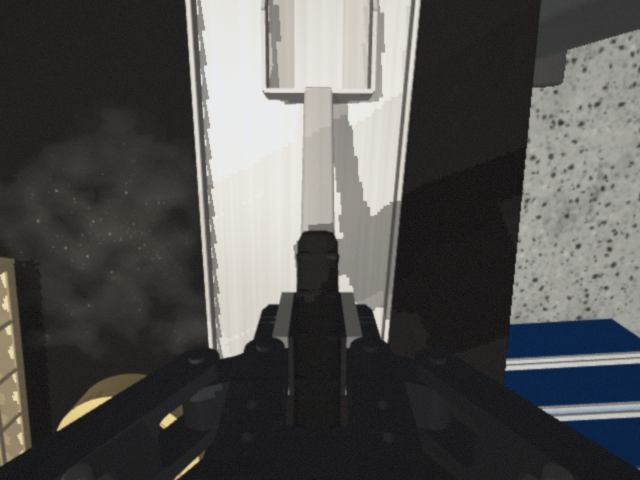

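```bash
cat >> h.py <<'E'
def pitch(W,s,v0=95,v1=300,show=True):
    """nose-down angle of scoop (deg) from handle's top line, in tool-x / z plane"""
    X=R.from_quat(s["tcp_rot"]).as_matrix()[:,0];g=s["eef_pos"]
    Q=W[v0:v1,310:328].reshape(-1,3);Q=Q[np.isfinite(Q).all(1)]-g
    a=Q@X;z=Q[:,2];m=(a>.012)&(a<.10)&(z>-.12)&(z<.06)
    a,z=a[m],z[m]
    for _ in range(6):
        f=np.polyfit(a,z,1);r=np.abs(z-np.polyval(f,a));k=r<max(.003,1.5*np.median(r));a,z=a[k],z[k]
    phi=np.degrees(np.arctan(-f[0]))-30
    print("pitch nose-down %.1f deg, n=%d, handle top z at grasp rel TCP %.4f"%(phi,len(a),f[1]));return phi
E
python3 - <<'E'
from h import *
W=np.load("w2.npz")["W"];s=ctrl.get_state();pitch(W,s)
E
```

```text
pitch nose-down 15.1 deg, n=2141, handle top z at grasp rel TCP 0.0355
```

```bash
python3 -m inch '[{"slide":[1.1,0,-1.2],"turn":0,"grip":0.5},{"slide":[2.3,0,-2.2],"turn":0,"grip":0.5},{"slide":[3.5,0,-3.1],"turn":0,"grip":0.5},{"slide":[4.8,0,-3.8],"turn":0,"grip":0.5},{"slide":[4.8,0,-3.8],"turn":0,"grip":0.5}]' 22; python3 - <<'E'
from h import *
s=ctrl.get_state();p,d,W=snap("wrist","w3");pitch(W,s,0)
E
```

```text
time: 4.0
eef_pos: [0.4134, 0.2539, 0.1315]
tcp_rot: [-0.681, 0.732, 0.002, 0.007]
contact_force: [-1.3, 11.2, 13.4]
opening: 0.185
finger_force: 36.5
pitch nose-down 30.6 deg, n=1134, handle top z at grasp rel TCP 0.0225
```

```bash
python3 -m inch '[{"slide":[-0.5,0,-1],"turn":0,"grip":0.5},{"slide":[-0.5,0,-5],"turn":0,"grip":0.5},{"slide":[-0.5,0,-10],"turn":0,"grip":0.5},{"slide":[-0.5,0,-13],"turn":0,"grip":0.5},{"slide":[-0.5,0,-13],"turn":0,"grip":0.5}]' 60; python3 - <<'E'
from h import *
s=ctrl.get_state();p,d,W=snap("wrist","w4");pitch(W,s,0)
E
```

```text
time: 4.55
eef_pos: [0.413, 0.2556, 0.2614]
tcp_rot: [-0.684, 0.73, -0.002, 0.004]
contact_force: [0.3, -0.1, -1.1]
opening: 0.174
finger_force: 58.8
pitch nose-down 29.3 deg, n=1332, handle top z at grasp rel TCP 0.0198
```

View pics/w4.png

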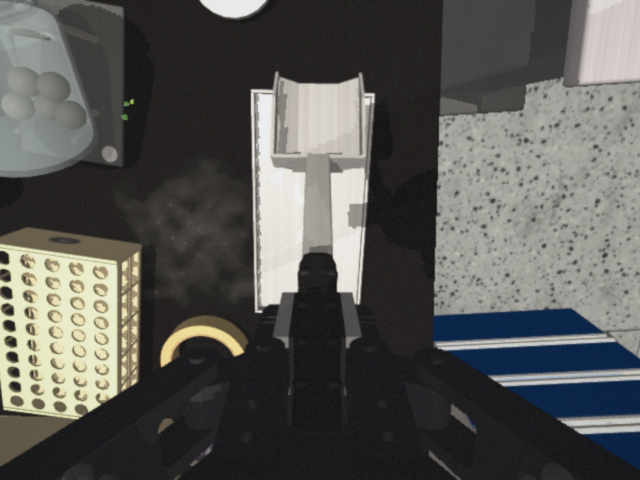

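```bash
cat >> h.py <<'E'
def bowl(W,s,box):
    """floor points of the bowl in tool coords (fwd along tool x, z world up, from TCP)"""
    X=R.from_quat(s["tcp_rot"]).as_matrix()[:,0];X=X*[1,1,0];u0,v0,u1,v1=box
    Q=W[v0:v1,u0:u1].reshape(-1,3)-s["eef_pos"];a=Q@X;z=Q[:,2];m=(z>-.2)&(a>0.02)&(a<.2);a,z=a[m],z[m]
    for _ in range(6):
        f=np.polyfit(a,z,1);r=np.abs(z-np.polyval(f,a));k=r<max(.002,1.5*np.median(r));a,z=a[k],z[k]
    print("bowl floor pitch %.1f, from a=%.4f z=%.4f to a=%.4f z=%.4f"%(np.degrees(np.arctan(-f[0])),a.min(),np.polyval(f,a.min()),a.max(),np.polyval(f,a.max())))
E
python3 - <<'E'
from h import *
a=np.load("w4.npz");s=ctrl.get_state();W=a["W"]
bowl(W,s,(305,78,330,145))
for v in range(75,330,12):print(v,(W[v,318]-s["eef_pos"]).round(4))
E
```

```text
bowl floor pitch 28.4, from a=0.0629 z=-0.1014 to a=0.1005 z=-0.1218
75 [-0.0067 -0.1213 -0.2583]
87 [-0.0059 -0.0983 -0.122 ]
99 [-0.0054 -0.0906 -0.117 ]
111 [-0.0049 -0.083  -0.1123]
123 [-0.0045 -0.0756 -0.1094]
135 [-0.004  -0.0682 -0.1051]
147 [-0.0035 -0.061  -0.1013]
159 [-0.0034 -0.0561 -0.0711]
171 [-0.003  -0.0505 -0.0614]
183 [-0.0027 -0.045  -0.0542]
195 [-0.0024 -0.04   -0.0464]
207 [-0.0022 -0.0356 -0.0373]
219 [-0.0019 -0.0311 -0.031 ]
231 [-0.0017 -0.0268 -0.0246]
243 [-0.0014 -0.0227 -0.019 ]
255 [-0.0015 -0.0223 -0.0036]
267 [-0.0013 -0.0191  0.0021]
279 [-0.0011 -0.0159  0.0071]
291 [-0.0009 -0.0126  0.0114]
303 [-0.0008 -0.0104  0.0174]
315 [-0.0007 -0.0076  0.0215]
327 [-0.0005 -0.0048  0.0252]
```

```bash
python3 -m inch '[{"slide":[-0.3,0,5],"turn":0,"grip":0.5},{"slide":[-0.2,0,9],"turn":0,"grip":0.5},{"slide":[-0.2,0,12.4],"turn":0,"grip":0.5},{"slide":[0.5,0,12.4],"turn":0,"grip":0.5},{"slide":[1.2,0,12.0],"turn":0,"grip":0.5},{"slide":[1.9,0,11.6],"turn":0,"grip":0.5},{"slide":[2.5,0,11.3],"turn":0,"grip":0.5},{"slide":[2.5,0,11.3],"turn":0,"grip":0.5},{"slide":[1.8,0,10],"turn":0,"grip":0.5},{"slide":[1,0,5],"turn":0,"grip":0.5},{"slide":[0,0,0],"turn":0,"grip":0.5},{"slide":[0,0,-1],"turn":0,"grip":0.5},{"slide":[0,0,-1],"turn":0,"grip":0.5}]' 25; python3 - <<'E'
from h import *
s=ctrl.get_state();p,d,W=snap("wrist","w5");bowl(W,s,(305,60,330,145))
# store: look for ball blobs etc. handled by the top camera; store pose from glass bases
E
```

```text
time: 5.9
eef_pos: [0.4116, 0.2557, 0.268]
tcp_rot: [-0.684, 0.729, -0.001, 0.001]
contact_force: [-0.7, -1.1, -1.6]
opening: 0.178
finger_force: 57.9
bowl floor pitch 34.8, from a=0.0627 z=-0.1255 to a=0.0740 z=-0.1334
```

```bash
python3 -m inch '[{"slide":[0,0,-6],"turn":0.1,"grip":0.5},{"slide":[0,0,-6],"turn":0.2,"grip":0.5},{"slide":[32.6,-21.3,-6],"turn":2.9,"grip":0.5},{"slide":[32.6,-21.3,-6],"turn":2.9,"grip":0.5},{"slide":[32.6,-21.3,-6],"turn":2.9,"grip":0.5},{"slide":[32.6,-21.3,-6],"turn":2.9,"grip":0.5},{"slide":[32.6,-21.3,-6],"turn":2.9,"grip":0.5},{"slide":[32.6,-21.3,-6],"turn":2.9,"grip":0.5},{"slide":[32.6,-21.3,-6],"turn":2.9,"grip":0.5},{"slide":[32.6,-21.3,-6],"turn":2.9,"grip":0.5},{"slide":[32.6,-21.3,-6],"turn":2.9,"grip":0.5},{"slide":[32.6,-21.3,-6],"turn":2.9,"grip":0.5},{"slide":[32.6,-21.3,-6],"turn":2.9,"grip":0.5},{"slide":[32.6,-21.3,-6],"turn":2.9,"grip":0.5},{"slide":[32.6,-21.3,-6],"turn":2.9,"grip":0.5},{"slide":[32.6,-21.3,-6],"turn":2.9,"grip":0.5},{"slide":[32.6,-21.3,-6],"turn":2.9,"grip":0.5},{"slide":[32.6,-21.3,-6],"turn":2.9,"grip":0.5},{"slide":[32.6,-21.3,-6],"turn":2.9,"grip":0.5},{"slide":[32.6,-21.3,-6],"turn":2.9,"grip":0.5}]' 80; python3 -m inch '[{"slide":[0,0,2],"turn":0.15,"grip":0.5},{"slide":[0,0,4],"turn":0.3,"grip":0.5},{"slide":[0,0,4],"turn":0.4,"grip":0.5},{"slide":[0,0,4],"turn":0.4,"grip":0.5},{"slide":[0,0,4],"turn":0.4,"grip":0.5}]'; python3 - <<'E'
from h import *
s=ctrl.get_state();print(s["qpos"].round(3),R.from_quat(s["tcp_rot"]).as_matrix().round(3).tolist());p,d,W=snap("wrist","w6")
pickle=__import__("pickle");pickle.dump(s,open("s6.pkl","wb"))
E
```

```text
time: 7.95
eef_pos: [0.6007, -0.0835, 0.3214]
tcp_rot: [0.644, 0.765, -0.002, -0.004]
contact_force: [0.0, -0.2, -1.9]
opening: 0.172
finger_force: 80.6
time: 8.45
eef_pos: [0.6015, -0.0834, 0.2838]
tcp_rot: [0.781, 0.625, -0.002, -0.002]
contact_force: [0.2, 0.3, -0.8]
opening: 0.172
finger_force: 80.7
[-3.040e-01  1.050e-01  1.691e+00 -1.000e-03  1.350e+00 -8.300e-02] [[0.219, 0.976, -0.004], [0.976, -0.219, 0.001], [-0.0, -0.005, -1.0]]
```

View pics/w6.png

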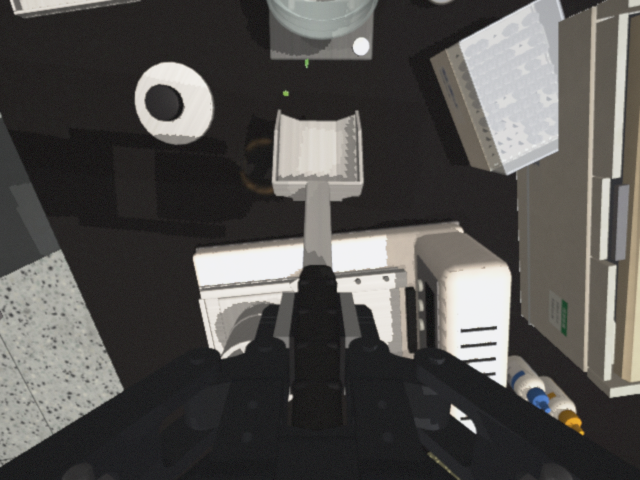

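```bash
python3 - <<'E'
from h import *
import pickle
a=np.load("w6.npz");W=a["W"];s=pickle.load(open("s6.pkl","rb"))
X=R.from_quat(s["tcp_rot"]).as_matrix();
print("base depth z",W[50,290],W[50,340])
q=[ray("wrist",u,v,.006,s) for u,v in((271,58.5),(373,60))];print(q)
q=np.array(q);e=q[1]-q[0];print("width",np.linalg.norm(e[:2]),"yaw x",np.arctan2(e[1],e[0])+np.pi/2)
yaw=np.arctan2(e[1],e[0])+np.pi/2;c=q.mean(0)[:2]+.08*np.array([np.cos(yaw),np.sin(yaw)]);print("store origin",c,"tool heading",np.arctan2(X[1,0],X[0,0]))
bowl(W,s,(300,112,335,178))
for v in (105,112,118,124,170,190,200):print(v,((W[v,318]-s["eef_pos"])@X).round(4))
for u,v in((278,113),(357,113)):print(u,v,((W[v,u]-s["eef_pos"])@X).round(4))
E
```

```text
base depth z [0.60504459 0.06704887 0.00512528] [0.65434723 0.05566364 0.00643496]
[array([0.58432072, 0.06355726, 0.006     ]), array([0.68526924, 0.03930412, 0.006     ])]
width 0.1038210874971088 yaw x 1.3350126275487304
store origin [0.65348338 0.12921722] tool heading 1.3497343786529004
bowl floor pitch 34.8, from a=0.0415 z=-0.1108 to a=0.0763 z=-0.1350
105 [9.53e-02 1.00e-04 2.83e-01]
112 [8.830e-02 1.000e-04 2.822e-01]
118 [8.220e-02 1.000e-04 2.826e-01]
124 [ 0.0757 -0.0002  0.134 ]
170 [ 0.046  -0.0002  0.1133]
190 [ 0.0388 -0.0003  0.0753]
200 [ 0.0345 -0.0003  0.0669]
278 113 [ 0.0827 -0.0272  0.1253]
357 113 [0.0828 0.0263 0.1268]
```

```bash
python3 -m inch '[{"slide":[2,0.1,1.2],"turn":0.006,"grip":0.5},{"slide":[3.9,0.19,2.5],"turn":0.012,"grip":0.5},{"slide":[5.2,0.21,3.7],"turn":0.012,"grip":0.5},{"slide":[6.6,0.23,4.9],"turn":0.012,"grip":0.5},{"slide":[8,0.25,6.6],"turn":0.012,"grip":0.5},{"slide":[9.3,0.26,8.0],"turn":0.012,"grip":0.5},{"slide":[9.3,0.26,8.0],"turn":0.012,"grip":0.5}]' 80; python3 - <<'E'
from h import *
snap("wrist","w7")
E
```

```text
time: 9.2
eef_pos: [0.6253, 0.0111, 0.2052]
tcp_rot: [0.785, 0.62, 0.002, -0.004]
contact_force: [-0.6, 5.8, 0.2]
opening: 0.169
finger_force: 80.7
```

View pics/w7.png

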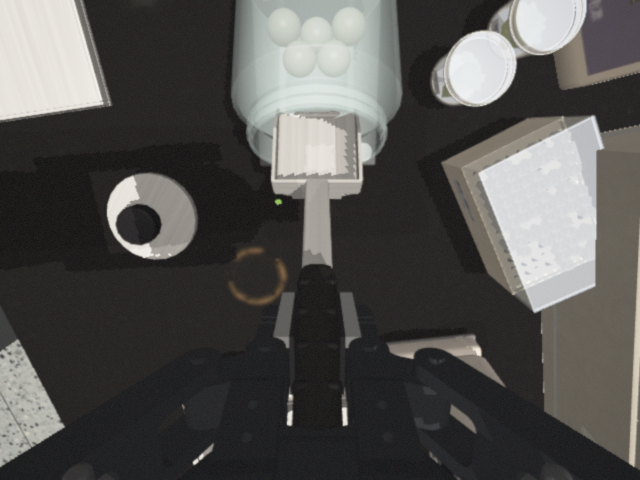

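```bash
python3 -m inch '[{"slide":[0,0,-0.5],"turn":0,"grip":0.5},{"slide":[0,0,-0.5],"turn":0,"grip":0.5}]'; python3 - <<'E'
from h import *
s=ctrl.get_state();p,d,W=snap("wrist","w8");bowl(W,s,(300,118,335,170))
X=R.from_quat(s["tcp_rot"]).as_matrix()
for v in range(110,130,3):print(v,((W[v,316]-s["eef_pos"])@X).round(4))
yaw=1.337;ex=np.array([np.cos(yaw),np.sin(yaw)]);ey=np.array([-ex[1],ex[0]]);q=s["eef_pos"][:2]-[.6535,.129]
print("tcp store",q@ex,q@ey,s["eef_pos"][2],"heading",np.arctan2(X[1,0],X[0,0]))
E
```

```text
time: 9.45
eef_pos: [0.6251, 0.008, 0.2107]
tcp_rot: [0.785, 0.62, -0.0, -0.001]
contact_force: [-2.1, 3.2, -0.4]
opening: 0.172
finger_force: 80.6
bowl floor pitch 35.7, from a=0.0466 z=-0.1134 to a=0.0785 z=-0.1363
110 [ 0.0857 -0.0016  0.1553]
113 [ 0.0836 -0.0017  0.1564]
116 [ 0.0815 -0.0017  0.1563]
119 [ 0.0793 -0.0017  0.154 ]
122 [ 0.077  -0.0016  0.1343]
125 [ 0.075  -0.0016  0.1345]
128 [ 0.073  -0.0016  0.1323]
tcp store -0.12427175299655 -0.0004147327407579317 0.21068418297605476 heading 1.3371232609069876
```

```bash
python3 -m inch '[{"slide":[1.1,0,0.8],"turn":0,"grip":0.5},{"slide":[2.3,0,1.6],"turn":0,"grip":0.5},{"slide":[3.0,0,2.05],"turn":0,"grip":0.5},{"slide":[3.6,0,2.5],"turn":0,"grip":0.5},{"slide":[3.5,0,2.9],"turn":0,"grip":0.5},{"slide":[3.5,0,3.2],"turn":0,"grip":0.5},{"slide":[4.1,0,3.6],"turn":0,"grip":0.5},{"slide":[4.7,0,4.0],"turn":0,"grip":0.5},{"slide":[5.3,0,4.35],"turn":0,"grip":0.5},{"slide":[5.9,0,4.65],"turn":0,"grip":0.5},{"slide":[6.4,0,4.95],"turn":0,"grip":0.5},{"slide":[6.4,0,4.95],"turn":0,"grip":0.5}]'; python3 - <<'E'
from h import *
s=ctrl.get_state();p,d,W=snap("wrist","w9")
X=R.from_quat(s["tcp_rot"]).as_matrix()
yaw=1.337;ex=np.array([np.cos(yaw),np.sin(yaw)]);ey=np.array([-ex[1],ex[0]]);q=s["eef_pos"][:2]-[.6535,.129]
print("tcp store",q@ex,q@ey,s["eef_pos"][2],"torque",s["wrist_torque"]);pitch(W,s,140,300)
cv2.imwrite("pics/w9c.png",p[:400,180:460,::-1])
E
```

```text
time: 10.7
eef_pos: [0.6417, 0.0655, 0.1671]
tcp_rot: [0.784, 0.621, -0.002, 0.004]
contact_force: [-3.8, -1.6, 4.7]
opening: 0.173
finger_force: 81.4
tcp store -0.064529855319997 -0.003267910217910095 0.16711410282524927 torque [-0.26429008  1.03989945  0.26213543]
pitch nose-down -19.9 deg, n=1559, handle top z at grasp rel TCP -0.0108
```

View pics/w9c.png

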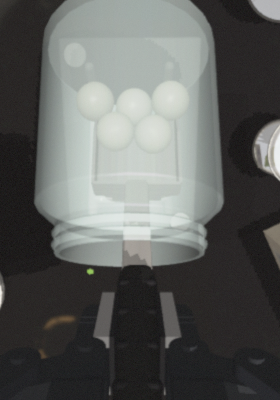

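```bash
python3 -m inch '[{"slide":[0.4,-0.1,0.4],"turn":0,"grip":0.5},{"slide":[0.8,-0.2,0.7],"turn":0,"grip":0.5},{"slide":[1.2,-0.3,0.9],"turn":0,"grip":0.5},{"slide":[1.5,-0.3,1.05],"turn":0,"grip":0.5},{"slide":[1.5,-0.3,1.05],"turn":0,"grip":0.5}]'; python3 - <<'E'
from h import *
s=ctrl.get_state();p,d,W=snap("wrist","w10")
yaw=1.337;ex=np.array([np.cos(yaw),np.sin(yaw)]);ey=np.array([-ex[1],ex[0]]);q=s["eef_pos"][:2]-[.6535,.129]
print("tcp store",q@ex,q@ey,s["eef_pos"][2],"torque",s["wrist_torque"])
S,d,W=snap("scene","sc10");T,d,W=snap("top","tp10")
x,y=proj("scene",[.6535,.129,.07]).astype(int);x2,y2=proj("top",[.6535,.129,.07]).astype(int)
r=lambda I,x,y:cv2.resize(I[y-45:y+45,x-40:x+40,::-1],(356,400),interpolation=cv2.INTER_CUBIC)
cv2.imwrite("pics/m10.png",np.hstack([p[0:400,220:420,::-1],r(S,x,y)]))
E
```

```text
time: 11.25
eef_pos: [0.6418, 0.075, 0.1584]
tcp_rot: [0.784, 0.62, -0.007, 0.007]
contact_force: [-17.8, -26.1, 26.4]
opening: 0.171
finger_force: 84.0
tcp store -0.05526252195337277 -0.0011662307827473017 0.15844503391787684 torque [-3.0518337   2.79950039  0.38185354]
```

View pics/m10.png

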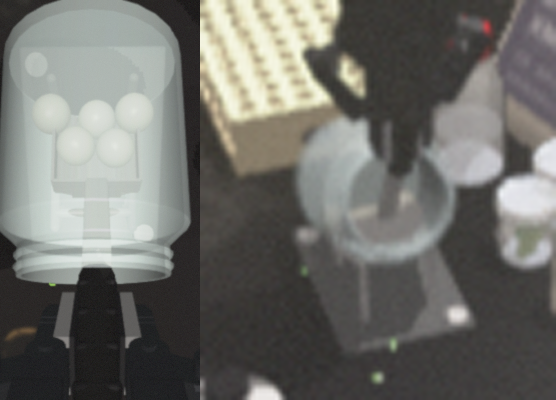

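```bash
python3 -m inch '[{"slide":[-1.0,0,0],"turn":0,"grip":0.5},{"slide":[-1.8,0,0.2],"turn":0,"grip":0.5},{"slide":[-2.8,0,0.8],"turn":0,"grip":0.5},{"slide":[-3.7,0,1.4],"turn":0,"grip":0.5},{"slide":[-4.6,0,2.0],"turn":0,"grip":0.5},{"slide":[-5.3,0,2.7],"turn":0,"grip":0.5},{"slide":[-5.3,0,2.7],"turn":0,"grip":0.5}]' 22; python3 - <<'E'
from h import *
s=ctrl.get_state();p,d,W=snap("wrist","w11")
yaw=1.337;ex=np.array([np.cos(yaw),np.sin(yaw)]);ey=np.array([-ex[1],ex[0]]);q=s["eef_pos"][:2]-[.6535,.129]
print("tcp store",q@ex,q@ey,s["eef_pos"][2],"torque",s["wrist_torque"])
S,d,W2=snap("scene","sc11")
X=R.from_quat(s["tcp_rot"]).as_matrix()
for v in range(190,330,12):print(v,((W[v,318]-s["eef_pos"])@X).round(4))
cv2.imwrite("pics/m11.png",p[:400,160:480,::-1])
E
```

```text
time: 12.1
eef_pos: [0.6308, 0.0315, 0.1283]
tcp_rot: [0.785, 0.619, 0.002, 0.002]
contact_force: [-5.8, -2.9, 14.9]
opening: 0.177
finger_force: 79.6
tcp store -0.10007117034637968 -0.0005233206849460867 0.12834630480060727 torque [0.39657327 1.02147291 0.39833942]
190 [ 0.0468 -0.0004  0.0266]
202 [ 0.0422 -0.0004  0.0222]
214 [ 0.0378 -0.0004  0.0174]
226 [ 0.0334 -0.0004  0.0136]
238 [ 0.0293 -0.0004  0.0095]
250 [ 0.0274 -0.0005 -0.0009]
262 [ 0.0244 -0.0005 -0.0065]
274 [ 0.0206 -0.0005 -0.0095]
286 [ 0.017  -0.0005 -0.0126]
298 [ 0.0137 -0.0005 -0.0159]
310 [ 0.01   -0.0005 -0.0184]
322 [ 0.0071 -0.0005 -0.022 ]
```

View pics/m11.png

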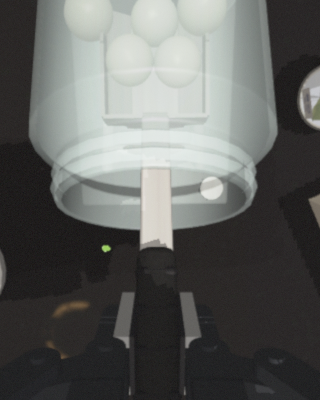

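```bash
python3 -m inch '[{"slide":[-0.6,0,0.8],"turn":0,"grip":0.5},{"slide":[-1.3,0,1.7],"turn":0,"grip":0.5},{"slide":[-1.7,0,2.4],"turn":0,"grip":0.5},{"slide":[-2.0,0,3.2],"turn":0,"grip":0.5},{"slide":[-2.0,0,3.4],"turn":0,"grip":0.5}]' 22; python3 - <<'E'
from h import *
s=ctrl.get_state();p,d,W=snap("wrist","w12")
yaw=1.337;ex=np.array([np.cos(yaw),np.sin(yaw)]);ey=np.array([-ex[1],ex[0]]);q=s["eef_pos"][:2]-[.6535,.129]
print("tcp store",q@ex,q@ey,s["eef_pos"][2],"torque",s["wrist_torque"])
X=R.from_quat(s["tcp_rot"]).as_matrix()
for v in range(130,330,12):print(v,((W[v,318]-s["eef_pos"])@X).round(4))
E
```

```text
time: 12.7
eef_pos: [0.6272, 0.0117, 0.095]
tcp_rot: [0.785, 0.619, 0.002, 0.003]
contact_force: [-8.8, -3.8, 23.8]
opening: 0.172
finger_force: 77.7
tcp store -0.1202272004980306 -0.0016033537711200446 0.0950214735693129 torque [0.31333418 1.19162833 0.32818773]
130 [ 0.0731 -0.0005  0.0138]
142 [ 0.0685 -0.0005  0.0115]
154 [ 0.064  -0.0005  0.01  ]
166 [ 0.0595 -0.0005  0.0075]
178 [ 0.0551 -0.0005  0.0053]
190 [ 0.0506 -0.0005  0.0038]
202 [ 0.0463 -0.0005  0.0015]
214 [ 0.0418 -0.0005  0.0002]
226 [ 0.0375 -0.0005 -0.0016]
238 [ 0.0336 -0.0005 -0.0049]
250 [ 0.0315 -0.0005 -0.0132]
262 [ 0.0275 -0.0005 -0.015 ]
274 [ 0.024  -0.0005 -0.0178]
286 [ 0.0201 -0.0005 -0.0196]
298 [ 0.0164 -0.0005 -0.0216]
310 [ 0.0121 -0.0005 -0.0225]
322 [ 0.0087 -0.0005 -0.0249]
```

```bash
python3 -m inch '[{"slide":[0,0,-0.5],"turn":0,"grip":0.5},{"slide":[0.2,0,-0.8],"turn":0,"grip":0.5},{"slide":[0.5,0,-1.4],"turn":0,"grip":0.5},{"slide":[0.7,0,-1.9],"turn":0,"grip":0.5},{"slide":[0.7,0,-2.0],"turn":0,"grip":0.5}]' 90;  python3 - <<'E'
from h import *
s=ctrl.get_state();p,d,W=snap("wrist","w13")
X=R.from_quat(s["tcp_rot"]).as_matrix()
for v in (130,160,200,225):print(v,((W[v,318]-s["eef_pos"])@X).round(4))
cv2.imwrite("pics/m13.png",p[:300,160:480,::-1])
E
```

```text
time: 13.25
eef_pos: [0.6274, 0.0194, 0.1099]
tcp_rot: [0.786, 0.618, 0.001, 0.002]
contact_force: [4.2, -2.1, -2.5]
opening: 0.172
finger_force: 88.1
130 [ 0.073  -0.0005  0.0161]
160 [ 0.0617 -0.0005  0.0096]
200 [ 0.0464 -0.0005  0.0052]
225 [ 0.0382 -0.0005 -0.0028]
```

View pics/m13.png

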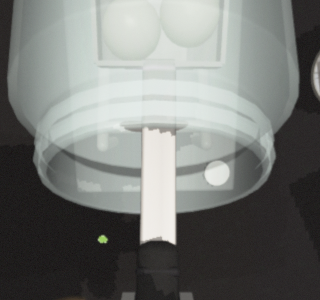

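```bash
python3 -m inch '[{"slide":[-0.5,0,-0.3],"turn":0,"grip":0.5},{"slide":[-0.9,0,-0.4],"turn":0,"grip":0.5},{"slide":[-1.4,0,0.4],"turn":0,"grip":0.5},{"slide":[-1.9,0,1.0],"turn":0,"grip":0.5},{"slide":[-2.4,0,1.7],"turn":0,"grip":0.5},{"slide":[-2.8,0,2.4],"turn":0,"grip":0.5},{"slide":[-3.0,0,3.0],"turn":0,"grip":0.5},{"slide":[-3.0,0,3.0],"turn":0,"grip":0.5}]' 22;  python3 - <<'E'
from h import *
s=ctrl.get_state();p,d,W=snap("wrist","w14")
X=R.from_quat(s["tcp_rot"]).as_matrix()
for v in (100,130,160,200,225):print(v,((W[v,318]-s["eef_pos"])@X).round(4))
E
```

```text
time: 14.1
eef_pos: [0.6217, -0.0065, 0.0839]
tcp_rot: [0.785, 0.619, 0.005, -0.0]
contact_force: [3.4, 6.4, 12.3]
opening: 0.173
finger_force: 93.4
100 [ 0.0831 -0.0005 -0.0058]
130 [ 0.0733 -0.0005 -0.0069]
160 [ 0.0633 -0.0005 -0.0093]
200 [ 0.0496 -0.0005 -0.0116]
225 [ 0.041  -0.0005 -0.0135]
```

```bash
python3 -m inch '[{"slide":[0,0,-0.5],"turn":0,"grip":0.5},{"slide":[0,0,-1.1],"turn":0,"grip":0.5},{"slide":[0,0,-1.7],"turn":0,"grip":0.5},{"slide":[-0.2,0,-2.2],"turn":0,"grip":0.5},{"slide":[-0.8,0,-2.5],"turn":0,"grip":0.5},{"slide":[-1.6,0,-3.0],"turn":0,"grip":0.5},{"slide":[-2.5,0,-3.5],"turn":0,"grip":0.5},{"slide":[-3.5,0,-4.1],"turn":0,"grip":0.5},{"slide":[-4.5,0,-4.7],"turn":0,"grip":0.5},{"slide":[-5.5,0,-5.3],"turn":0,"grip":0.5},{"slide":[-6.5,0,-5.9],"turn":0,"grip":0.5},{"slide":[-7.5,0,-6.5],"turn":0,"grip":0.5},{"slide":[-8.5,0,-7.1],"turn":0,"grip":0.5},{"slide":[-9.5,0,-7.7],"turn":0,"grip":0.5},{"slide":[-10.4,0,-8.2],"turn":0,"grip":0.5},{"slide":[-11,0,-8.6],"turn":0,"grip":0.5},{"slide":[-11,0,-8.6],"turn":0,"grip":0.5}]' 90;  python3 - <<'E'
from h import *
s=ctrl.get_state();p,d,W=snap("wrist","w15")
X=R.from_quat(s["tcp_rot"]).as_matrix()
for v in (100,130,160,200,225):print(v,((W[v,318]-s["eef_pos"])@X).round(4))
S,d,W2=snap("top","tp15")
x,y=proj("top",[.63,.08,.1]).astype(int)
cv2.imwrite("pics/m15.png",np.hstack([p[:320,160:480,::-1],cv2.resize(S[y-40:y+40,x-40:x+40,::-1],(320,320),interpolation=cv2.INTER_CUBIC)]))
E
```

```text
time: 15.85
eef_pos: [0.5939, -0.1169, 0.1679]
tcp_rot: [0.785, 0.619, 0.001, 0.001]
contact_force: [-0.2, 0.5, -1.8]
opening: 0.167
finger_force: 91.2
100 [ 0.0835 -0.0005  0.0006]
130 [ 0.0733 -0.0005 -0.0022]
160 [ 0.0629 -0.0005 -0.005 ]
200 [ 0.0491 -0.0005 -0.0088]
225 [ 0.0402 -0.0005 -0.0106]
```

View pics/m15.png

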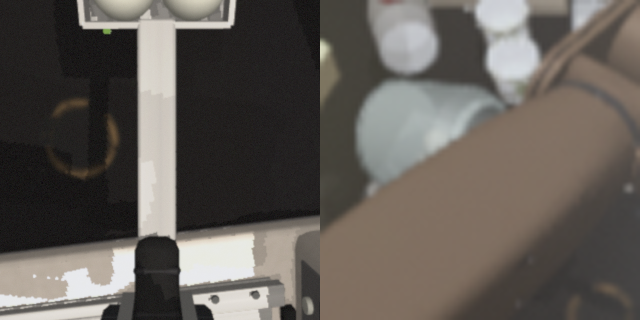

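```bash
python3 -m inch '[{"slide":[0,0,-1.5],"turn":0,"grip":0.5},{"slide":[0,-0.5,-4],"turn":0,"grip":0.5},{"slide":[0,-1.5,-7],"turn":0,"grip":0.5},{"slide":[-0.2,-3,-9.5],"turn":0.05,"grip":0.5},{"slide":[-0.4,-5,-11],"turn":0.13,"grip":0.5},{"slide":[-0.6,-7,-11.2],"turn":0.23,"grip":0.5},{"slide":[-0.8,-9,-11.2],"turn":0.33,"grip":0.5},{"slide":[-1,-11,-11.2],"turn":0.43,"grip":0.5},{"slide":[-1.2,-12.5,-11.2],"turn":0.53,"grip":0.5},{"slide":[-1.4,-13.8,-11.2],"turn":0.63,"grip":0.5},{"slide":[-1.4,-14.5,-11.2],"turn":0.73,"grip":0.5},{"slide":[-1.4,-14.7,-11.2],"turn":0.83,"grip":0.5},{"slide":[-1.4,-14.7,-11.2],"turn":0.93,"grip":0.5},{"slide":[-1.4,-14.7,-11.2],"turn":1.03,"grip":0.5},{"slide":[-1.4,-14.7,-11.2],"turn":1.13,"grip":0.5},{"slide":[-1.4,-14.7,-11.2],"turn":1.23,"grip":0.5},{"slide":[-1.4,-14.7,-11.2],"turn":1.33,"grip":0.5},{"slide":[-1.4,-14.7,-11.2],"turn":1.43,"grip":0.5},{"slide":[-1.4,-14.7,-11.2],"turn":1.50,"grip":0.5},{"slide":[-1.4,-14.7,-11.2],"turn":1.52,"grip":0.5}]'; python3 -m inch '[{"slide":[0,0,0],"turn":0.05,"grip":0.5},{"slide":[0,0,0],"turn":0.15,"grip":0.5},{"slide":[0,0,0],"turn":0.25,"grip":0.5},{"slide":[0,0,0],"turn":0.35,"grip":0.5},{"slide":[0,0,0],"turn":0.45,"grip":0.5},{"slide":[0,0,0],"turn":0.55,"grip":0.5},{"slide":[0,0,0],"turn":0.65,"grip":0.5},{"slide":[0,0,0],"turn":0.75,"grip":0.5},{"slide":[0,0,0],"turn":0.85,"grip":0.5},{"slide":[0,0,0],"turn":0.9,"grip":0.5},{"slide":[0,0,0],"turn":0.92,"grip":0.5},{"slide":[0,0,0],"turn":0.92,"grip":0.5}]';  python3 - <<'E'
from h import *
s=ctrl.get_state();p,d,W=snap("wrist","w16");T,dt,Wt=snap("top","tp16");snap("scene","sc16")
X=R.from_quat(s["tcp_rot"]).as_matrix();print(s["qpos"].round(2),"heading",np.arctan2(X[1,0],X[0,0]))
for v in (60,100,130,160,200,225):print(v,((W[v,318]-s["eef_pos"])@X).round(4))
# jar rim again
m=(Wt[...,2]>.118)&(Wt[...,2]<.13)&(Wt[...,0]>.42)&(Wt[...,0]<.6)&(Wt[...,1]<-.15)&(Wt[...,1]>-.28)
if m.sum()>10:print("rim",m.sum(),cv2.minEnclosingCircle(Wt[m][:,:2].astype(np.float32)))
m=(W[...,2]>.11)&(W[...,2]<.14)&(np.hypot(W[...,0]-.51,W[...,1]+.218)<.06)
print("rim wrist",m.sum(),cv2.minEnclosingCircle(W[m][:,:2].astype(np.float32)) if m.sum()>10 else 0)
E
```

```text
time: 17.95
eef_pos: [0.4468, -0.0947, 0.279]
tcp_rot: [0.996, -0.092, -0.0, -0.0]
contact_force: [0.9, -0.6, -2.7]
opening: 0.168
finger_force: 91.2
time: 19.15
eef_pos: [0.447, -0.095, 0.2786]
tcp_rot: [0.852, -0.524, -0.0, -0.0]
contact_force: [1.0, -0.2, -2.2]
opening: 0.167
finger_force: 91.2
[-0.43 -0.25  2.03  0.    1.36  2.24] heading -1.103039127292838
60 [0.0968 0.0013 0.0038]
100 [0.0833 0.0013 0.0009]
130 [ 0.073   0.0013 -0.0008]
160 [ 0.0627  0.0013 -0.0049]
200 [ 0.0487  0.0013 -0.0079]
225 [ 0.0402  0.0012 -0.0112]
rim 88 ((0.5094355940818787, -0.22039653360843658), 0.041462864726781845)
rim wrist 1038 ((0.5104708671569824, -0.21653904020786285), 0.03968721628189087)
```

```bash
python3 -m inch '[{"slide":[0,0,1.5],"turn":0,"grip":0.5},{"slide":[0,0,3.3],"turn":0,"grip":0.5},{"slide":[0,0,4.8],"turn":0,"grip":0.5},{"slide":[0,0,4.8],"turn":0,"grip":1.45},{"slide":[0,0,4.8],"turn":0,"grip":1.5},{"slide":[0,0,4.8],"turn":0,"grip":1.5},{"slide":[0,0,4.8],"turn":0,"grip":1.5}]'; cat >> h.py <<'E'
def hs():
    s=ctrl.get_state();p,d=ctrl.read_camera("wrist");W=cloud("wrist",d,s)
    X=R.from_quat(s["tcp_rot"]).as_matrix();q=[(W[v,318]-s["eef_pos"])@X for v in range(60,232,4)]
    q=np.array([x for x in q if .035<x[0]<.11 and x[2]<.08]);a,z=q[:,0],q[:,2]
    f=np.polyfit(a,z,1);r=np.abs(z-np.polyval(f,a));f=np.polyfit(a[r<.003],z[r<.003],1) if (r<.003).sum()>4 else f
    print("phi %.1f"%(np.degrees(np.arctan(f[0]))-30),"z at a=.04: %.4f"%np.polyval(f,.04),"n",len(a),"ff",s["finger_force"],"op",s["opening"]);return p,d,W,s
E
python3 -c "from h import *;hs()"
```

```text
time: 20.0
eef_pos: [0.4475, -0.0956, 0.2314]
tcp_rot: [0.851, -0.524, 0.001, -0.0]
contact_force: [-0.6, 0.7, -1.7]
opening: 0.177
finger_force: 51.8
phi -15.4 z at a=.04: -0.0108 n 43 ff 51.8432343006134 op 0.17728639176456115
```

Position-controlled loosening works (force fell to 52 N). Continue loosening in small steps.

```bash
python3 -m inch '[{"slide":[0,0,0],"turn":0,"grip":1.54},{"slide":[0,0,0],"turn":0,"grip":1.54},{"slide":[0,0,0],"turn":0,"grip":1.54}]'; python3 -c "from h import *;hs()"; python3 -m inch '[{"slide":[0,0,0],"turn":0,"grip":1.58},{"slide":[0,0,0],"turn":0,"grip":1.58},{"slide":[0,0,0],"turn":0,"grip":1.58}]'; python3 -c "from h import *;hs()"
```

```text
time: 20.35
eef_pos: [0.447, -0.0954, 0.2305]
tcp_rot: [0.851, -0.524, 0.0, -0.0]
contact_force: [0.2, -0.3, -3.0]
opening: 0.18
finger_force: 31.1
phi -14.6 z at a=.04: -0.0110 n 43 ff 31.107916831970215 op 0.18048431621189426
time: 20.7
eef_pos: [0.447, -0.0955, 0.2305]
tcp_rot: [0.851, -0.524, 0.0, 0.0]
contact_force: [0.0, -0.6, -0.9]
opening: 0.183
finger_force: 11.3
phi 20.7 z at a=.04: 0.0273 n 23 ff 11.252246350049973 op 0.18304758761163206
```

```bash
python3 -m inch '[{"slide":[0,0,0],"turn":0,"grip":1.58},{"slide":[0,0,0],"turn":0,"grip":1.3},{"slide":[0,0,0],"turn":0,"grip":0.5},{"slide":[0,0,-2],"turn":0,"grip":0.5},{"slide":[0,0,-7],"turn":-0.1,"grip":0.5},{"slide":[0,0,-7],"turn":-0.7,"grip":0.5},{"slide":[0,0,-7],"turn":-0.7,"grip":0.5},{"slide":[0,0,-7],"turn":-0.7,"grip":0.5},{"slide":[0,0,-7],"turn":-0.7,"grip":0.5},{"slide":[0,0,-7],"turn":-0.7,"grip":0.5}]' 60; python3 - <<'E'
from h import *
p,d,W,s=hs()
np.savez("w17.npz",p=p,W=W)
c=np.array([.510,-.218]);r=np.hypot(W[...,0]-c[0],W[...,1]-c[1])
print("rim",cv2.minEnclosingCircle(W[(W[...,2]>.118)&(W[...,2]<.13)&(r<.06)][:,:2].astype(np.float32)))
# height map of jar interior 2.5mm cells
m=(r<.036)&(W[...,2]<.115)&(W[...,2]>.03);P=W[m];g=np.full((15,15),-1)
for x,y,z in P:
    i,j=int((x-c[0]+.0375)/.005),int((y-c[1]+.0375)/.005);g[i,j]=max(g[i,j],int((z-.04)*1000))
for row in g[::-1]:print(' '.join('%3d'%v if v>=0 else '  .' for v in row[::-1]))
E
```

```text
time: 21.75
eef_pos: [0.4468, -0.0953, 0.3002]
tcp_rot: [0.98, -0.201, -0.0, -0.0]
contact_force: [-0.4, -0.8, -0.3]
opening: 0.178
finger_force: 58.7
phi 20.5 z at a=.04: 0.0282 n 22 ff 58.74490141868591 op 0.1776282664769688
rim ((0.511457085609436, -0.21869996190071106), 0.04009506478905678)
  .   .   .   .   .   .  16  16  15  16  15   .   .   .   .
  .   .   .   .   .  16  15  16  16  16  15  15  14   .   .
  .   .   .  34  37  35  29  16  16  16  16  16  40  15   .
  .   .   .  39  39  39  35  16  16  29  36  36  35  74   .
  .   .  38  40  41  39  36  16  15  36  38  39  39  68  74
  .   .  38  40  40  39  35  15  16  37  39  41  40  37  73
  .   .  35  37  37  36  31  16  16  36  40  39  40  37  74
  .   .   .  15  30  15  16  15  16  33  36  37  37  33  74
  .   .   .  16  15  32  31  17  16  16  16  30  29  15  74
  .   .   .  15  34  37  39  36  32  15  16  16  17  70  74
  .   .   .  33  38  40  40  39  36  15  16  16  16  74  73
  .   .   .  31  39  40  40  39  35  16  16  17  74  74   .
  .   .   .   .  36  38  39  38  34  16  16  74  74   .   .
  .   .   .   .   .  35  72  34  45  74  74  73   .   .   .
  .   .   .   .   .   .  73  74  74  47   .   .   .   .   .
```

```bash
python3 - <<'E'
from h import *
X=None
s=ctrl.get_state();W=np.load("w17.npz")["W"];M=R.from_quat(s["tcp_rot"]).as_matrix()
Q=(W-s["eef_pos"])@M
# expected bowl floor at phi 20: points with |y|<.024, x .05...12 ; print z along x
for x in np.arange(.055,.125,.01):
    m=(abs(Q[...,0]-x)<.003)&(abs(Q[...,1])<.02)&(Q[...,2]<.17);print(round(x,3),m.sum(),np.percentile(Q[m][:,2],[2,50,98]).round(3) if m.sum() else 0)
yaw=1.337;ex=np.array([np.cos(yaw),np.sin(yaw),0]);ey=np.array([-ex[1],ex[0],0]);o=np.array([.6535,.129,0])
for n in("top","scene"):
    p,d,W=snap(n,n+"18");L=np.stack([(W-o)@ex,(W-o)@ey,W[...,2]],-1)
    a=np.array([-.866,0,.5]);nn=np.array([.5,0,.866]);r=L-np.array([.0465,0,.0582]);S=r@a;H=r@nn;Y=L[...,1]
    m=(S>.001)&(S<.09)&(np.hypot(H,Y)<.044);print(n,m.sum())
    if m.sum():
        g=np.full((19,19),0)
        for y,x in zip(Y[m],S[m]):
            i,j=int(x/.005),int((y+.0475)/.005)
            if i<19:g[i,j]+=1
        print(g)
E
```

```text
0.055 389 [0.042 0.047 0.051]
0.065 677 [0.055 0.074 0.088]
0.075 2007 [-0.143 -0.143  0.092]
0.085 746 [0.09  0.094 0.097]
0.095 691 [0.094 0.098 0.1  ]
0.105 715 [0.097 0.102 0.104]
0.115 712 [0.101 0.105 0.107]
0.125 0 0
top 4
[[0 0 0 0 0 0 0 0 0 0 0 0 0 0 0 0 0 0 0]
 [0 0 0 0 0 0 0 0 0 0 0 0 0 0 0 0 0 0 0]
 [0 0 0 0 0 0 0 0 0 0 0 0 0 0 0 0 0 0 0]
 [0 0 0 0 0 0 0 0 0 0 0 0 0 0 0 0 0 0 0]
 [0 0 0 0 0 0 0 0 0 0 0 0 0 0 0 0 0 0 0]
 [0 0 0 0 0 0 0 0 0 0 0 0 0 0 0 0 0 0 0]
 [0 0 0 0 0 0 0 0 0 0 0 0 0 0 0 0 0 0 0]
 [0 0 0 0 0 0 0 0 0 0 0 0 0 0 0 0 0 0 0]
 [0 0 0 0 0 0 0 0 0 0 0 0 0 0 0 0 0 0 0]
 [0 0 0 0 0 0 0 0 0 0 0 0 0 0 0 0 0 0 0]
 [0 0 0 0 0 0 0 0 0 0 0 0 0 0 0 0 0 0 0]
 [0 0 0 0 0 0 0 0 0 0 0 0 0 0 0 0 0 0 0]
 [0 0 0 0 0 0 0 0 0 0 0 0 0 0 0 0 0 0 0]
 [0 0 0 0 0 0 0 0 0 0 0 0 0 0 0 0 0 0 0]
 [0 0 0 0 0 0 0 0 0 0 0 0 0 0 0 0 0 0 0]
 [0 0 0 0 0 0 0 0 0 0 0 0 0 0 0 1 0 0 0]
 [0 0 0 0 0 0 0 0 0 0 0 0 0 0 0 0 0 0 0]
 [0 0 0 0 0 0 0 1 0 2 0 0 0 0 0 0 0 0 0]
 [0 0 0 0 0 0 0 0 0 0 0 0 0 0 0 0 0 0 0]]
scene 169
[[0 3 5 6 4 5 7 6 3 6 2 1 1 0 0 0 0 0 0]
 [0 4 2 1 4 0 1 2 1 2 1 1 0 0 0 0 0 0 0]
 [0 0 1 1 0 2 2 0 3 2 2 0 0 0 0 0 0 0 0]
 [0 1 0 1 1 5 5 5 6 3 3 0 2 0 0 0 0 0 0]
 [0 1 1 1 0 2 1 5 2 0 4 5 1 1 0 0 0 0 0]
 [1 0 0 0 0 0 1 0 1 0 0 2 2 0 0 0 0 0 0]
 [0 1 2 0 1 1 0 2 0 0 0 0 2 0 0 0 0 0 0]
 [0 0 0 0 0 0 1 0 0 0 0 0 0 0 0 0 0 0 0]
 [0 0 1 0 0 0 0 1 0 0 0 0 0 0 0 0 0 0 0]
 [0 1 1 0 0 0 0 0 0 0 0 0 0 0 0 0 0 0 0]
 [0 0 2 0 0 0 0 1 0 0 0 0 0 0 0 0 0 0 0]
 [0 0 0 0 1 0 0 0 0 0 0 0 0 0 0 0 0 0 0]
 [0 2 0 0 1 0 0 0 0 0 0 0 0 0 0 0 0 0 0]
 [0 0 1 2 0 1 0 0 0 0 0 0 0 0 0 0 0 0 0]
 [0 0 0 0 0 0 0 0 0 0 0 0 0 0 0 0 0 0 0]
 [0 0 0 0 0 0 0 0 0 0 0 0 0 0 0 0 0 0 0]
 [0 0 0 0 0 0 0 0 0 0 0 0 0 0 0 0 0 0 0]
 [0 0 0 0 0 0 0 0 0 0 0 0 0 0 0 0 0 0 0]
 [0 0 0 0 0 0 0 0 0 0 0 0 0 0 0 0 0 0 0]]
```

```bash
for i in 1; do python3 -m inch '[{"slide":[0,0,0],"turn":0,"grip":1.5},{"slide":[0,0,0],"turn":0,"grip":1.57},{"slide":[0,0,0],"turn":0,"grip":1.584},{"slide":[0,0,0],"turn":0,"grip":1.584},{"slide":[0,0,0],"turn":0,"grip":1.584}]'; python3 -c "from h import *;hs()"; done; python3 -m inch '[{"slide":[0,0,0],"turn":0,"grip":1.588},{"slide":[0,0,0],"turn":0,"grip":1.588},{"slide":[0,0,0],"turn":0,"grip":1.588}]';  python3 -c "from h import *;hs()"
```

```text
time: 22.4
eef_pos: [0.4469, -0.0954, 0.3003]
tcp_rot: [0.98, -0.201, 0.0, 0.0]
contact_force: [-1.0, 0.3, -1.4]
opening: 0.185
finger_force: 9.1
phi 20.4 z at a=.04: 0.0283 n 23 ff 9.051548838615417 op 0.18481916472370433
time: 22.75
eef_pos: [0.4469, -0.0954, 0.3004]
tcp_rot: [0.98, -0.201, 0.0, 0.0]
contact_force: [-0.0, -0.2, -0.7]
opening: 0.189
finger_force: 6.8
phi 20.2 z at a=.04: 0.0282 n 23 ff 6.832694336771965 op 0.18875243658982177
```

```bash
python3 -m inch '[{"slide":[0,0,0],"turn":0,"grip":1.591},{"slide":[0,0,0],"turn":0,"grip":1.591},{"slide":[0,0,0],"turn":0,"grip":1.591}]';  python3 -c "from h import *;hs()"; python3 -m inch '[{"slide":[0,0,0],"turn":0,"grip":1.594},{"slide":[0,0,0],"turn":0,"grip":1.594}]';  python3 -c "from h import *;hs()"
```

```text
time: 23.1
eef_pos: [0.447, -0.0954, 0.3004]
tcp_rot: [0.98, -0.201, 0.0, 0.0]
contact_force: [0.4, -0.1, -1.4]
opening: 0.184
finger_force: 5.1
phi 26.7 z at a=.04: 0.0431 n 16 ff 5.054900273680687 op 0.18393272697197047
time: 23.35
eef_pos: [0.447, -0.0954, 0.3003]
tcp_rot: [0.98, -0.201, 0.0, 0.0]
contact_force: [0.7, 0.1, -0.3]
opening: 0.186
finger_force: 3.4Traceback (most recent call last):
  File "<string>", line 1, in <module>
    from h import *;hs()
                    ~~^^
  File "h.py", line 43, in hs
    q=np.array([x for x in q if .035<x[0]<.11 and x[2]<.08]);a,z=q[:,0],q[:,2]
                                                                 ~^^^^^
IndexError: too many indices for array: array is 1-dimensional, but 2 were indexed
```

```bash
python3 -m inch '[{"slide":[0,0,0],"turn":0,"grip":1.4},{"slide":[0,0,0],"turn":0,"grip":0.5},{"slide":[0,0,0],"turn":0,"grip":0.5},{"slide":[0,0,0],"turn":0,"grip":0.5}]' 60;  python3 - <<'E'
from h import *
s=ctrl.get_state();p,d=ctrl.read_camera("wrist");W=cloud("wrist",d,s);M=R.from_quat(s["tcp_rot"]).as_matrix();Q=(W-s["eef_pos"])@M
for v in range(60,330,10):print(v,Q[v,318].round(4))
m=(abs(Q[...,1])<.035)&(Q[...,0]>0)&(Q[...,0]<.12)&(Q[...,2]>.04)&(Q[...,2]<.19);print(Q[m].min(0),Q[m].max(0))
E
```

```text
time: 23.8
eef_pos: [0.447, -0.0954, 0.3003]
tcp_rot: [0.98, -0.201, 0.0, 0.0]
contact_force: [0.5, 0.1, -0.8]
opening: 0.178
finger_force: 58.4
60 [0.1353 0.0017 0.2636]
70 [0.1264 0.0017 0.2646]
80 [0.1171 0.0017 0.2636]
90 [0.1078 0.0017 0.2632]
100 [0.0984 0.0017 0.264 ]
110 [0.0888 0.0017 0.2632]
120 [0.0791 0.0017 0.2639]
130 [0.0693 0.0017 0.2635]
140 [0.0592 0.0017 0.2654]
150 [0.0564 0.0013 0.1453]
160 [0.0498 0.0013 0.1372]
170 [0.043  0.0013 0.1333]
180 [0.0367 0.0013 0.1269]
190 [0.0303 0.0012 0.1221]
200 [0.0297 0.0011 0.0881]
210 [0.0261 0.0011 0.0759]
220 [0.0229 0.001  0.0639]
230 [0.0195 0.001  0.055 ]
240 [0.0168 0.001  0.0453]
250 [0.0142 0.0009 0.0364]
260 [0.0116 0.0009 0.0289]
270 [0.0146 0.0008 0.0081]
280 [0.0127 0.0008 0.0016]
290 [ 0.011   0.0008 -0.0045]
300 [ 0.0092  0.0008 -0.0099]
310 [ 0.0076  0.0008 -0.0151]
320 [ 0.0061  0.0008 -0.0199]
[ 0.01296601 -0.02740003  0.04000018] [0.06523221 0.02781119 0.14826917]
```

```bash
python3 -m inch '[{"slide":[0,0,-3],"turn":0,"grip":0.5},{"slide":[13.9,-7.2,-3],"turn":-1.741,"grip":0.5},{"slide":[13.9,-7.2,-3],"turn":-1.741,"grip":0.5},{"slide":[13.9,-7.2,-3],"turn":-1.741,"grip":0.5},{"slide":[13.9,-7.2,-3],"turn":-1.741,"grip":0.5},{"slide":[13.9,-7.2,-3],"turn":-1.741,"grip":0.5},{"slide":[13.9,-7.2,-3],"turn":-1.741,"grip":0.5},{"slide":[13.9,-7.2,-3],"turn":-1.741,"grip":0.5},{"slide":[13.9,-7.2,-3],"turn":-1.741,"grip":0.5},{"slide":[13.9,-7.2,-3],"turn":-1.741,"grip":0.5},{"slide":[13.9,-7.2,-3],"turn":-1.741,"grip":0.5},{"slide":[13.9,-7.2,-3],"turn":-1.741,"grip":0.5},{"slide":[13.9,-7.2,-3],"turn":-1.741,"grip":0.5},{"slide":[13.9,-7.2,0],"turn":-1.741,"grip":0.5},{"slide":[13.9,-7.2,3],"turn":-1.741,"grip":0.5},{"slide":[13.9,-7.2,3],"turn":-1.741,"grip":0.5}]' 80; cat >> h.py <<'E'
def st():
    s=ctrl.get_state();yaw=1.337;ex=np.array([np.cos(yaw),np.sin(yaw)]);ey=np.array([-ex[1],ex[0]]);q=s["eef_pos"][:2]-[.6535,.129];X=R.from_quat(s["tcp_rot"]).as_matrix()
    print("store x %.4f y %.4f z %.4f heading %.3f"%(q@ex,q@ey,s["eef_pos"][2],np.arctan2(X[1,0],X[0,0])),"F",s["contact_force"].round(1),"ff",round(s["finger_force"]));return s
E
python3 - <<'E'
from h import *
s=st();p,d,W=snap("wrist","w19")
M=R.from_quat(s["tcp_rot"]).as_matrix();Q=(W-s["eef_pos"])@M
m=(abs(Q[...,1])<.035)&(Q[...,0]>.04)&(Q[...,0]<.12)&(Q[...,2]>.04)&(Q[...,2]<.19);print(Q[m].max(0))
E
```

```text
time: 25.45
eef_pos: [0.6005, -0.0831, 0.2645]
tcp_rot: [0.785, 0.62, -0.003, -0.004]
contact_force: [-0.5, 0.3, -2.3]
opening: 0.172
finger_force: 81.2
store x -0.2186 y 0.0024 z 0.2645 heading 1.337 F [-0.5  0.3 -2.3] ff 81
[0.06595749 0.02627389 0.14848926]
```

```bash
python3 -m inch '[{"slide":[2.5,0.1,-0.2],"turn":0,"grip":0.5},{"slide":[5.8,0.2,-0.1],"turn":0,"grip":0.5},{"slide":[7.3,0.24,1.1],"turn":0,"grip":0.5},{"slide":[8.7,0.24,2.4],"turn":0,"grip":0.5},{"slide":[10,0.24,3.4],"turn":0,"grip":0.5},{"slide":[11.3,0.24,4.5],"turn":0,"grip":0.5},{"slide":[11.3,0.24,4.5],"turn":0,"grip":0.5}]'; python3 - <<'E'
from h import *
s=st();p,d,W=snap("wrist","w20")
g=cv2.GaussianBlur(cv2.cvtColor(p,cv2.COLOR_RGB2GRAY),(5,5),1)
c=cv2.HoughCircles(g[0:200,200:440],cv2.HOUGH_GRADIENT,1.2,18,param1=80,param2=18,minRadius=11,maxRadius=24);print(c[0].round() if c is not None else None)
b=(p[:200,200:440].astype(int).min(-1)>185).astype(np.uint8);n,l,stt,ce=cv2.connectedComponentsWithStats(b);print([(stt[i].tolist(),ce[i].round().tolist()) for i in range(1,n) if stt[i,4]>80])
M=R.from_quat(s["tcp_rot"]).as_matrix();Q=(W-s["eef_pos"])@M
for v in range(110,180,8):print(v,Q[v,317].round(4))
E
```

```text
time: 26.2
eef_pos: [0.6305, 0.0269, 0.2222]
tcp_rot: [0.784, 0.62, -0.002, -0.002]
contact_force: [0.1, -0.5, -2.1]
opening: 0.178
finger_force: 81.3
store x -0.1047 y -0.0013 z 0.2222 heading 1.338 F [ 0.1 -0.5 -2.1] ff 81
[[ 71. 160.  20.]
 [157. 155.  23.]
 [134.  56.  14.]
 [103.  58.  14.]
 [ 59. 122.  23.]
 [ 95. 175.  18.]
 [239. 103.  18.]]
[([64, 41, 103, 106, 8297], [115.0, 97.0]), ([81, 145, 54, 48, 2181], [108.0, 169.0]), ([157, 159, 9, 17, 112], [161.0, 167.0])]
110 [ 0.0829 -0.0009  0.077 ]
118 [ 0.0787 -0.0009  0.0756]
126 [ 0.0744 -0.0009  0.0725]
134 [ 0.0703 -0.0009  0.0689]
142 [ 0.0621 -0.0009  0.1662]
150 [ 0.0571 -0.0009  0.1467]
158 [ 0.0516 -0.0009  0.1415]
166 [ 0.0464 -0.0009  0.1351]
174 [ 0.0411 -0.0009  0.1316]
```

```bash
python3 -m inch '[{"slide":[1,-0.1,1.1],"turn":0,"grip":0.5},{"slide":[1.9,-0.1,2.1],"turn":0,"grip":0.5},{"slide":[2.6,-0.1,2.8],"turn":0,"grip":0.5},{"slide":[3.2,-0.1,3.3],"turn":0,"grip":0.5},{"slide":[3.9,-0.1,3.8],"turn":0,"grip":0.5},{"slide":[4.6,-0.1,4.2],"turn":0,"grip":0.5},{"slide":[4.0,-0.1,4.6],"turn":0,"grip":0.5},{"slide":[3.3,-0.1,5.1],"turn":0,"grip":0.5},{"slide":[2.8,-0.1,5.5],"turn":0,"grip":0.5},{"slide":[2.8,-0.1,5.5],"turn":0,"grip":0.5}]' 25; python3 - <<'E'
from h import *
s=st();p,d,W=snap("wrist","w21")
M=R.from_quat(s["tcp_rot"]).as_matrix();Q=(W-s["eef_pos"])@M
for v in range(120,330,12):print(v,Q[v,317].round(4))
g=cv2.GaussianBlur(cv2.cvtColor(p,cv2.COLOR_RGB2GRAY),(5,5),1)
c=cv2.HoughCircles(g[0:200,200:440],cv2.HOUGH_GRADIENT,1.2,18,param1=80,param2=18,minRadius=11,maxRadius=24);print(c[0].round() if c is not None else None)
E
```

```text
time: 27.25
eef_pos: [0.6383, 0.0534, 0.1735]
tcp_rot: [0.785, 0.62, 0.002, -0.0]
contact_force: [-3.9, 1.2, 8.6]
opening: 0.176
finger_force: 82.0
store x -0.0770 y -0.0027 z 0.1735 heading 1.336 F [-3.9  1.2  8.6] ff 82
120 [ 0.075  -0.0008 -0.1432]
132 [ 0.0721 -0.0009  0.0273]
144 [ 0.0671 -0.0009  0.0243]
156 [ 0.062  -0.0009  0.0249]
168 [ 0.0566 -0.0009  0.0274]
180 [ 0.0514 -0.0009  0.0266]
192 [ 0.0462 -0.0009  0.025 ]
204 [ 0.0412 -0.0009  0.0227]
216 [ 0.0291 -0.0009  0.0504]
228 [ 0.0254 -0.0009  0.0402]
240 [ 0.0213 -0.0009  0.0328]
252 [ 0.018  -0.0009  0.0243]
264 [ 0.0188 -0.0009  0.0062]
276 [ 0.0161 -0.0009 -0.0006]
288 [ 0.0133 -0.0009 -0.0062]
300 [ 0.0111 -0.0009 -0.0124]
312 [ 0.0086 -0.0009 -0.0173]
324 [ 0.0063 -0.0009 -0.0221]
[[ 37. 176.  21.]
 [133.  88.  17.]
 [ 97.  92.  16.]]
```

```bash
python3 -m inch '[{"slide":[0.5,-0.1,0.25],"turn":0,"grip":0.5},{"slide":[1.0,-0.2,0.5],"turn":0,"grip":0.5},{"slide":[1.5,-0.3,0.8],"turn":0,"grip":0.5},{"slide":[2.0,-0.3,1.05],"turn":0,"grip":0.5},{"slide":[2.5,-0.3,1.3],"turn":0,"grip":0.5},{"slide":[3.0,-0.3,1.5],"turn":0,"grip":0.5},{"slide":[3.2,-0.3,1.6],"turn":0,"grip":0.5},{"slide":[3.2,-0.3,1.6],"turn":0,"grip":0.5}]'; python3 - <<'E'
from h import *
s=st();p,d,W=snap("wrist","w22")
M=R.from_quat(s["tcp_rot"]).as_matrix();Q=(W-s["eef_pos"])@M
for v in (216,228,240,252):print(v,Q[v,317].round(4))
g=cv2.GaussianBlur(cv2.cvtColor(p,cv2.COLOR_RGB2GRAY),(5,5),1)
c=cv2.HoughCircles(g[0:250,200:440],cv2.HOUGH_GRADIENT,1.2,18,param1=80,param2=18,minRadius=11,maxRadius=24);print(c[0].round() if c is not None else None)
E
```

```text
time: 28.1
eef_pos: [0.642, 0.0714, 0.1624]
tcp_rot: [0.783, 0.621, -0.01, 0.01]
contact_force: [-16.0, -35.0, 26.3]
opening: 0.175
finger_force: 83.8
store x -0.0587 y -0.0022 z 0.1624 heading 1.341 F [-16.  -35.   26.3] ff 84
216 [ 0.0372 -0.0009  0.0163]
228 [ 0.0325 -0.0009  0.0138]
240 [ 0.0277 -0.0009  0.0118]
252 [ 0.0235 -0.0009  0.008 ]
[[135. 109.  18.]
 [ 98. 112.  18.]
 [193. 212.  14.]]
```

```bash
python3 -m inch '[{"slide":[-1.6,-0.2,-0.5],"turn":0,"grip":0.5},{"slide":[-2.0,-0.4,-0.6],"turn":0,"grip":0.5},{"slide":[-1.2,-0.4,-0.5],"turn":0,"grip":0.5},{"slide":[-0.6,-0.4,-0.3],"turn":0,"grip":0.5},{"slide":[0,-0.4,-0.1],"turn":0,"grip":0.5},{"slide":[0.2,-0.4,0],"turn":0,"grip":0.5},{"slide":[0.2,-0.4,0],"turn":0,"grip":0.5}]'; python3 - <<'E'
from h import *
s=st();p,d,W=snap("wrist","w23")
g=cv2.GaussianBlur(cv2.cvtColor(p,cv2.COLOR_RGB2GRAY),(5,5),1)
c=cv2.HoughCircles(g[0:250,200:440],cv2.HOUGH_GRADIENT,1.2,18,param1=80,param2=18,minRadius=11,maxRadius=24);print(c[0].round() if c is not None else None)
cv2.imwrite("pics/m23.png",cv2.resize(p[0:300,170:470,::-1],None,fx=1.9,fy=1.9,interpolation=cv2.INTER_CUBIC))
E
```

```text
time: 28.85
eef_pos: [0.6381, 0.073, 0.161]
tcp_rot: [0.784, 0.62, -0.012, 0.01]
contact_force: [-18.9, -44.5, 26.9]
opening: 0.178
finger_force: 82.0
store x -0.0580 y 0.0020 z 0.1610 heading 1.339 F [-18.9 -44.5  26.9] ff 82
[[101. 112.  18.]
 [140. 110.  19.]]
```

View pics/m23.png

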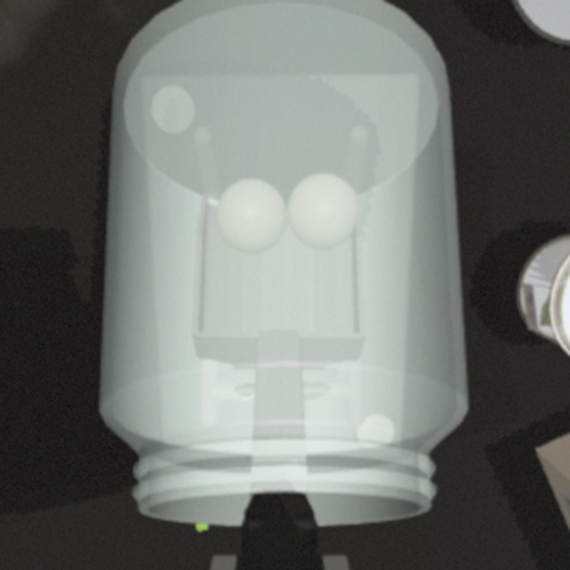

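```bash
python3 -m inch '[{"slide":[-1.1,0.3,0],"turn":0,"grip":0.5},{"slide":[-1.9,0.3,0.2],"turn":0,"grip":0.5},{"slide":[-2.9,0.3,0.8],"turn":0,"grip":0.5},{"slide":[-3.8,0.3,1.4],"turn":0,"grip":0.5},{"slide":[-4.7,0.3,2.0],"turn":0,"grip":0.5},{"slide":[-5.4,0.3,2.7],"turn":0,"grip":0.5},{"slide":[-6.0,0.3,3.5],"turn":0,"grip":0.5},{"slide":[-6.7,0.3,4.4],"turn":0,"grip":0.5},{"slide":[-7.1,0.3,5.1],"turn":0,"grip":0.5},{"slide":[-7.4,0.3,5.9],"turn":0,"grip":0.5},{"slide":[-7.5,0.3,6.1],"turn":0,"grip":0.5},{"slide":[-7.5,0.3,6.1],"turn":0,"grip":0.5}]' 22; python3 - <<'E'
from h import *
s=st();hs();p,d,W=snap("wrist","w24")
g=cv2.GaussianBlur(cv2.cvtColor(p,cv2.COLOR_RGB2GRAY),(5,5),1)
c=cv2.HoughCircles(g[0:150,200:440],cv2.HOUGH_GRADIENT,1.2,18,param1=80,param2=18,minRadius=11,maxRadius=26);print(c[0].round() if c is not None else None)
E
```

```text
time: 30.1
eef_pos: [0.6261, 0.0118, 0.0976]
tcp_rot: [0.784, 0.621, -0.0, 0.004]
contact_force: [-6.3, -10.4, 17.0]
opening: 0.178
finger_force: 77.6
store x -0.1203 y -0.0005 z 0.0976 heading 1.340 F [ -6.3 -10.4  17. ] ff 78
phi -63.6 z at a=.04: 0.0110 n 43 ff 77.63084292411804 op 0.1777540669593946
[[ 85. 118.  15.]
 [116.  98.  13.]]
```

```bash
python3 -m inch '[{"slide":[-0.6,0,0.3],"turn":0,"grip":0.5},{"slide":[-1.1,0,0.7],"turn":0,"grip":0.5},{"slide":[-1.5,0,1.1],"turn":0,"grip":0.5},{"slide":[-1.9,0,1.5],"turn":0,"grip":0.5},{"slide":[-1.9,0,1.7],"turn":0,"grip":0.5}]' 22; python3 - <<'E'
from h import *
s=st();p,d,W,s=hs();M=R.from_quat(s["tcp_rot"]).as_matrix();Q=(W-s["eef_pos"])@M
for v in range(10,232,14):print(v,Q[v,317].round(4))
b=p[:130,180:460].astype(int);print("bright rows",[(v,int((b[v].min(-1)>190).sum())) for v in range(0,130,10)])
E
```

```text
time: 30.7
eef_pos: [0.6236, 0.0006, 0.0807]
tcp_rot: [0.785, 0.62, 0.006, 0.0]
contact_force: [-0.7, 10.0, 22.4]
opening: 0.176
finger_force: 80.6
store x -0.1318 y -0.0006 z 0.0807 heading 1.337 F [-0.7 10.  22.4] ff 81
phi -16.8 z at a=.04: -0.0161 n 43 ff 80.5713415145874 op 0.17613975654851705
10 [ 0.1115 -0.0008 -0.0008]
24 [ 0.1072 -0.0008 -0.0017]
38 [ 0.103  -0.0008 -0.0018]
52 [ 0.0986 -0.0008 -0.0027]
66 [ 0.094  -0.0008 -0.0044]
80 [ 0.0895 -0.0008 -0.0053]
94 [ 0.0851 -0.0008 -0.0052]
108 [ 0.0805 -0.0008 -0.007 ]
122 [ 0.076  -0.0008 -0.0077]
136 [ 0.0713 -0.0009 -0.0073]
150 [ 0.0667 -0.0009 -0.0089]
164 [ 0.062  -0.0009 -0.0105]
178 [ 0.0574 -0.0009 -0.0121]
192 [ 0.0528 -0.0009 -0.0135]
206 [ 0.048  -0.0009 -0.0143]
220 [ 0.043  -0.0009 -0.0143]
bright rows [(0, 126), (10, 58), (20, 16), (30, 11), (40, 11), (50, 12), (60, 12), (70, 16), (80, 96), (90, 51), (100, 54), (110, 39), (120, 52)]
```

```bash
python3 -m inch '[{"slide":[0,0,-0.5],"turn":0,"grip":0.5},{"slide":[0,0,-1.1],"turn":0,"grip":0.5},{"slide":[0,0,-1.8],"turn":0,"grip":0.5},{"slide":[-0.2,0,-2.4],"turn":0,"grip":0.5},{"slide":[-0.8,0,-2.8],"turn":0,"grip":0.5},{"slide":[-1.6,0,-3.3],"turn":0,"grip":0.5},{"slide":[-2.5,0,-3.8],"turn":0,"grip":0.5},{"slide":[-3.5,0,-4.4],"turn":0,"grip":0.5},{"slide":[-4.5,0,-5.0],"turn":0,"grip":0.5},{"slide":[-5.5,0,-5.6],"turn":0,"grip":0.5},{"slide":[-6.5,0,-6.2],"turn":0,"grip":0.5},{"slide":[-7.5,0,-6.8],"turn":0,"grip":0.5},{"slide":[-8.5,0,-7.4],"turn":0,"grip":0.5},{"slide":[-9.5,0,-8.0],"turn":0,"grip":0.5},{"slide":[-10.5,0,-8.5],"turn":0,"grip":0.5},{"slide":[-11.5,0,-8.9],"turn":0,"grip":0.5},{"slide":[-11.8,0,-9],"turn":0,"grip":0.5},{"slide":[-11.8,0,-9],"turn":0,"grip":0.5}]' 90;  python3 - <<'E'
from h import *
s=st();p,d,W,s=hs();np.savez("w25.npz",p=p,W=W)
M=R.from_quat(s["tcp_rot"]).as_matrix();Q=(W-s["eef_pos"])@M
m=(Q[...,2]<.06)&(Q[...,0]>.1)&(abs(Q[...,1])<.035);print("pts ahead",m.sum())
for v in (0,3,6,10,15,20,30):print(v,[round(float(Q[v,u,2]),3) for u in range(240,400,12)])
E
```

```text
time: 32.55
eef_pos: [0.5919, -0.1198, 0.1666]
tcp_rot: [0.785, 0.619, 0.0, 0.0]
contact_force: [0.1, -0.7, -2.1]
opening: 0.169
finger_force: 88.4
store x -0.2563 y 0.0023 z 0.1666 heading 1.336 F [ 0.1 -0.7 -2.1] ff 88
phi -16.2 z at a=.04: -0.0145 n 43 ff 88.43401908874512 op 0.16915089598096944
pts ahead 4237
0 [0.002, 0.016, 0.019, 0.004, 0.004, 0.003, 0.008, 0.022, 0.023, 0.022, 0.022, 0.019, 0.017, 0.003]
3 [0.003, 0.018, 0.019, 0.005, 0.003, 0.004, 0.022, 0.024, 0.024, 0.024, 0.022, 0.017, 0.016, 0.001]
6 [0.003, 0.018, 0.019, 0.008, 0.004, 0.006, 0.025, 0.022, 0.023, 0.024, 0.021, 0.019, 0.016, 0.004]
10 [0.003, 0.018, 0.019, 0.022, 0.01, 0.003, 0.003, 0.004, 0.023, 0.025, 0.022, 0.019, 0.018, 0.002]
15 [0.003, 0.003, 0.003, 0.003, 0.005, 0.004, 0.003, 0.003, 0.004, 0.004, 0.003, 0.004, 0.004, 0.004]
20 [0.167, 0.166, 0.165, 0.166, 0.165, 0.003, 0.003, 0.003, 0.003, 0.165, 0.166, 0.167, 0.166, 0.165]
30 [0.166, 0.166, 0.166, 0.165, 0.166, 0.002, 0.003, 0.003, 0.002, 0.166, 0.167, 0.166, 0.166, 0.167]
```

```bash
python3 -m inch '[{"slide":[0,0,-1.5],"turn":0,"grip":0.5},{"slide":[0,-0.5,-4],"turn":0,"grip":0.5},{"slide":[0,-1.5,-7],"turn":0,"grip":0.5},{"slide":[-0.2,-3,-9.5],"turn":0.05,"grip":0.5},{"slide":[-0.4,-5,-11],"turn":0.13,"grip":0.5},{"slide":[-0.6,-7,-11.2],"turn":0.23,"grip":0.5},{"slide":[-0.8,-9,-11.2],"turn":0.33,"grip":0.5},{"slide":[-1,-11,-11.2],"turn":0.43,"grip":0.5},{"slide":[-1,-12.5,-11.2],"turn":0.53,"grip":0.5},{"slide":[-1,-13.8,-11.2],"turn":0.63,"grip":0.5},{"slide":[-1,-14.5,-11.2],"turn":0.73,"grip":0.5},{"slide":[-1,-14.7,-11.2],"turn":0.83,"grip":0.5},{"slide":[-1,-14.7,-11.2],"turn":0.93,"grip":0.5},{"slide":[-1,-14.7,-11.2],"turn":1.03,"grip":0.5},{"slide":[-1,-14.7,-11.2],"turn":1.13,"grip":0.5},{"slide":[-1,-14.7,-11.2],"turn":1.23,"grip":0.5},{"slide":[-1,-14.7,-11.2],"turn":1.33,"grip":0.5},{"slide":[-1,-14.7,-11.2],"turn":1.43,"grip":0.5},{"slide":[-1,-14.7,-11.2],"turn":1.50,"grip":0.5},{"slide":[-1,-14.7,-11.2],"turn":1.52,"grip":0.5}]'; python3 -m inch '[{"slide":[0,0,0],"turn":0.05,"grip":0.5},{"slide":[0,0,0],"turn":0.15,"grip":0.5},{"slide":[0,0,0],"turn":0.25,"grip":0.5},{"slide":[0,0,0],"turn":0.35,"grip":0.5},{"slide":[0,0,0],"turn":0.45,"grip":0.5},{"slide":[0,0,0],"turn":0.55,"grip":0.5},{"slide":[0,0,0],"turn":0.65,"grip":0.5},{"slide":[0,0,0],"turn":0.75,"grip":0.5},{"slide":[0,0,0],"turn":0.85,"grip":0.5},{"slide":[0,0,0],"turn":0.9,"grip":0.5},{"slide":[0,0,1],"turn":0.92,"grip":0.5},{"slide":[0,0,3],"turn":0.92,"grip":0.5},{"slide":[0,0,4.8],"turn":0.92,"grip":0.5},{"slide":[0,0,4.8],"turn":0.92,"grip":0.5}]';  python3 - <<'E'
from h import *
hs();s=ctrl.get_state();c=np.array([.511,-.2185]);v=c-s["eef_pos"][:2];print("to jar",np.hypot(*v),np.arctan2(v[1],v[0]))
X=R.from_quat(s["tcp_rot"]).as_matrix()[:,0];print(np.arctan2(X[1],X[0]))
# balls left in the store: compare brightness near corner between before (top0, 5 balls), tp-after
p,d,W=snap("top","tp26");a=np.load("top0.npz")["p"]
x,y=proj("top",[.6535+.2317*.02,.129+.973*.02,.04]).astype(int)
for I in(a,p):
    g=I[y-14:y+14,x-18:x+18].astype(int).min(-1);print(x,y,(g>160).sum(),np.percentile(g,[50,90,99]))
p,d,W=snap("scene","sc26");a=np.load("scene0.npz")["p"]
x,y=proj("scene",[.6535+.2317*.02,.129+.973*.02,.04]).astype(int)
for I in(a,p):
    g=I[y-14:y+14,x-18:x+18].astype(int).min(-1);print(x,y,(g>160).sum(),np.percentile(g,[50,90,99]))
E
```

```text
time: 34.6
eef_pos: [0.4465, -0.0943, 0.2791]
tcp_rot: [0.996, -0.092, 0.0, -0.0]
contact_force: [0.5, 0.9, -1.6]
opening: 0.175
finger_force: 88.5
time: 36.0
eef_pos: [0.4447, -0.0936, 0.2268]
tcp_rot: [0.852, -0.524, -0.004, 0.0]
contact_force: [-0.3, 0.1, -2.2]
opening: 0.174
finger_force: 88.3
phi -17.6 z at a=.04: -0.0142 n 43 ff 88.31099152565002 op 0.17364087483282278
to jar 0.14049234454454734 -1.0867254377153988
-1.1024005305143558
243 218 225 [151. 169. 189.]
243 218 303 [148.5 171.  185. ]
298 199 96 [126. 160. 175.]
298 199 84 [123.   158.   174.93]
```

Inconclusive by brightness; dump now and count in the jar.

```bash
python3 -m inch '[{"slide":[0,0,0],"turn":0,"grip":1.45},{"slide":[0,0,0],"turn":0,"grip":1.54},{"slide":[0,0,0],"turn":0,"grip":1.57},{"slide":[0,0,0],"turn":0,"grip":1.575},{"slide":[0,0,0],"turn":0,"grip":1.58},{"slide":[0,0,0],"turn":0,"grip":1.58},{"slide":[0,0,0],"turn":0,"grip":1.58}]'; python3 -c "from h import *;hs()"
```

```text
time: 36.85
eef_pos: [0.4467, -0.0949, 0.2304]
tcp_rot: [0.852, -0.524, 0.0, 0.0]
contact_force: [-0.6, 0.2, -1.9]
opening: 0.184
finger_force: 11.6
phi 7.0 z at a=.04: 0.0055 n 43 ff 11.637440174818039 op 0.1842957724341815
```

```bash
python3 -m inch '[{"slide":[0,0,0],"turn":0,"grip":1.585},{"slide":[0,0,0],"turn":0,"grip":1.585},{"slide":[0,0,0],"turn":0,"grip":1.588},{"slide":[0,0,0],"turn":0,"grip":1.588}]'; python3 -c "from h import *;hs()";  python3 -m inch '[{"slide":[0,0,0],"turn":0,"grip":1.4},{"slide":[0,0,0],"turn":0,"grip":0.5},{"slide":[0,0,0],"turn":0,"grip":0.5},{"slide":[0,0,-2],"turn":0,"grip":0.5},{"slide":[0,0,-7],"turn":-0.1,"grip":0.5},{"slide":[0,0,-7],"turn":-0.7,"grip":0.5},{"slide":[0,0,-7],"turn":-0.7,"grip":0.5},{"slide":[0,0,-7],"turn":-0.7,"grip":0.5},{"slide":[0,0,-7],"turn":-0.7,"grip":0.5},{"slide":[0,0,-7],"turn":-0.7,"grip":0.5}]' 60; cat > cnt.py <<'E'
from h import *
p,d,W,s=hs()
c=np.array([.511,-.2185]);r=np.hypot(W[...,0]-c[0],W[...,1]-c[1])
print("rim",cv2.minEnclosingCircle(W[(W[...,2]>.118)&(W[...,2]<.13)&(r<.06)][:,:2].astype(np.float32)))
m=(r<.036)&(W[...,2]<.115)&(W[...,2]>.03);P=W[m];g=np.full((15,15),-1)
for x,y,z in P:
    i,j=int((x-c[0]+.0375)/.005),int((y-c[1]+.0375)/.005);g[i,j]=max(g[i,j],int((z-.04)*1000))
for row in g[::-1]:print(' '.join('%3d'%v if v>=0 else '  .' for v in row[::-1]))
Q=(W-s["eef_pos"])@R.from_quat(s["tcp_rot"]).as_matrix()
for x in np.arange(.055,.16,.01):
    m=(abs(Q[...,0]-x)<.003)&(abs(Q[...,1])<.02)&(Q[...,2]<.17);print(round(x,3),m.sum(),np.percentile(Q[m][:,2],[2,50,98]).round(3) if m.sum() else 0)
E
python3 cnt.py
```

```text
time: 37.3
eef_pos: [0.4468, -0.095, 0.2305]
tcp_rot: [0.852, -0.524, 0.0, -0.0]
contact_force: [-0.7, -0.7, -1.0]
opening: 0.19
finger_force: 7.1
phi -33.8 z at a=.04: 0.0350 n 24 ff 7.136040106415749 op 0.1899794220439813
time: 38.35
eef_pos: [0.4465, -0.0948, 0.3002]
tcp_rot: [0.98, -0.2, -0.0, -0.0]
contact_force: [0.0, -0.5, -1.4]
opening: 0.181
finger_force: 58.7
phi 20.9 z at a=.04: 0.0258 n 23 ff 58.71333181858063 op 0.18068196787170526
rim ((0.5117501616477966, -0.21867778897285461), 0.04010409861803055)
  .   .   .   .   .  72  74  74  74  74  74   .   .   .   .
  .   .   .   .  35  37  38  37  35  15  74  74  74   .   .
  .   .   .   .  36  40  40  40  37  15  15  71  74  69   .
  .   .   .   .  37  40  41  40  38  30  32  34  74  74   .
  .   .  36  36  34  38  39  38  37  35  37  38  38  74  74
  .   .  39  39  38  34  35  33  16  37  39  40  40  38  74
  .   .  40  41  39  36  16  16  16  37  39  40  40  38  74
  .   .  40  41  39  34  15  15  16  34  38  39  38  35  74
  .   .  38  37  35  33  30  16  32  35  36  34  34  15  74
  .   .  30  35  38  38  36  32  36  40  40  38  35  55  74
  .   .   .  38  40  40  39  35  37  40  40  40  36  74  73
  .   .   .  38  40  40  39  36  38  40  40  39  73  74   .
  .   .   .  37  39  39  38  35  34  38  39  74  74   .   .
  .   .   .   .  36  35  33  15  16  71  74  74   .   .   .
  .   .   .   .   .  73  69  74  74  73   .   .   .   .   .
0.055 388 [0.04  0.044 0.048]
0.065 654 [0.053 0.06  0.086]
0.075 1996 [-0.143 -0.143  0.091]
0.085 759 [0.089 0.093 0.096]
0.095 702 [0.093 0.097 0.099]
0.105 729 [0.097 0.101 0.103]
0.115 707 [0.1   0.105 0.107]
0.125 1 [0.105 0.105 0.105]
0.135 0 0
0.145 0 0
0.155 0 0
```

```bash
python3 -m inch '[{"slide":[-2.7,-20,-3],"turn":-2.9,"grip":0.5},{"slide":[-2.7,-20,-3],"turn":-2.9,"grip":0.5},{"slide":[-2.7,-20,-3],"turn":-2.9,"grip":0.5},{"slide":[-2.7,-20,-3],"turn":-2.9,"grip":0.5},{"slide":[-2.7,-20,-3],"turn":-2.9,"grip":0.5},{"slide":[-2.7,-20,-3],"turn":-2.9,"grip":0.5},{"slide":[-2.7,-20,-3],"turn":-2.9,"grip":0.5},{"slide":[-2.7,-20,-3],"turn":-2.9,"grip":0.5},{"slide":[-2.7,-20,-3],"turn":-2.9,"grip":0.5},{"slide":[-2.7,-20,-3],"turn":-2.9,"grip":0.5},{"slide":[-2.7,-20,-3],"turn":-2.9,"grip":0.5},{"slide":[-2.7,-20,-3],"turn":-2.9,"grip":0.5},{"slide":[-2.7,-20,-3],"turn":-2.9,"grip":0.5},{"slide":[-2.7,-20,-3],"turn":-2.9,"grip":0.5},{"slide":[-2.7,-20,-3],"turn":-2.9,"grip":0.5},{"slide":[-2.7,-20,-3],"turn":-2.9,"grip":0.5},{"slide":[-2.7,-20,-3],"turn":-2.9,"grip":0.5},{"slide":[-2.7,-20,-3],"turn":-2.9,"grip":0.5},{"slide":[-2.7,-20,-3],"turn":-2.9,"grip":0.5},{"slide":[-2.7,-20,-3],"turn":-2.9,"grip":0.5}]'; python3 - <<'E'
from h import *
s=ctrl.get_state();M=R.from_quat(s["tcp_rot"]).as_matrix();print(s["qpos"].round(2),np.arctan2(M[1,0],M[0,0]))
D=np.array([.4150,.331,.20])-s["eef_pos"];print("slide cm",(M.T@D*100).round(2),"turn",-((-1.637-np.arctan2(M[1,0],M[0,0]))%(2*np.pi)))
E
```

```text
time: 40.4
eef_pos: [0.5004, 0.0996, 0.3302]
tcp_rot: [0.317, 0.949, -0.0, 0.0]
contact_force: [0.0, 0.5, -1.6]
opening: 0.181
finger_force: 59.2
[-0.   -0.15  1.85 -0.    1.43 -0.93] 2.4971844577215365
slide cm [20.74 13.37 13.01] turn -2.1490008494580497
```

```bash
python3 -m inch '[{"slide":[20.7,13.4,0],"turn":-2.149,"grip":0.5},{"slide":[20.7,13.4,0],"turn":-2.149,"grip":0.5},{"slide":[20.7,13.4,0],"turn":-2.149,"grip":0.5},{"slide":[20.7,13.4,0],"turn":-2.149,"grip":0.5},{"slide":[20.7,13.4,0],"turn":-2.149,"grip":0.5},{"slide":[20.7,13.4,0],"turn":-2.149,"grip":0.5},{"slide":[20.7,13.4,0],"turn":-2.149,"grip":0.5},{"slide":[20.7,13.4,0],"turn":-2.149,"grip":0.5},{"slide":[20.7,13.4,0],"turn":-2.149,"grip":0.5},{"slide":[20.7,13.4,0],"turn":-2.149,"grip":0.5},{"slide":[20.7,13.4,0],"turn":-2.149,"grip":0.5},{"slide":[20.7,13.4,0],"turn":-2.149,"grip":0.5},{"slide":[20.7,13.4,0],"turn":-2.149,"grip":0.5},{"slide":[20.7,13.4,0],"turn":-2.149,"grip":0.5},{"slide":[20.7,13.4,6],"turn":-2.149,"grip":0.5},{"slide":[20.7,13.4,13],"turn":-2.149,"grip":0.5},{"slide":[20.7,13.4,13],"turn":-2.149,"grip":0.5},{"slide":[20.7,13.4,13],"turn":-2.149,"grip":0.5}]'; python3 - <<'E'
from h import *
s=ctrl.get_state();M=R.from_quat(s["tcp_rot"]).as_matrix();print(np.arctan2(M[1,0],M[0,0]));hs()
E
```

```text
time: 42.2
eef_pos: [0.4121, 0.3295, 0.1943]
tcp_rot: [-0.682, 0.731, 0.002, -0.006]
contact_force: [-1.1, 0.2, -1.9]
opening: 0.178
finger_force: 59.4
-1.6402259732893811
phi 20.9 z at a=.04: 0.0247 n 24 ff 59.36535716056824 op 0.17824520912459968
```

```bash
python3 -m inch '[{"slide":[2,0,2],"turn":0,"grip":0.5},{"slide":[3.8,0,5],"turn":0,"grip":0.5},{"slide":[3.8,0,7],"turn":0,"grip":0.5},{"slide":[3.8,0,8.2],"turn":0,"grip":0.5},{"slide":[2.7,0,9.5],"turn":0,"grip":1.48},{"slide":[1.7,0,10.7],"turn":0,"grip":1.5},{"slide":[0.8,0,11.9],"turn":0,"grip":1.5},{"slide":[0,0,12.9],"turn":0,"grip":1.5},{"slide":[-0.2,0,13.4],"turn":0,"grip":1.5},{"slide":[-0.2,0,13.4],"turn":0,"grip":1.5}]'; python3 -c "
from h import *;hs()"
```

```text
time: 43.25
eef_pos: [0.4176, 0.3353, 0.0685]
tcp_rot: [-0.683, 0.73, -0.0, 0.003]
contact_force: [0.0, 2.4, 4.6]
opening: 0.179
finger_force: 58.6
phi 2.6 z at a=.04: 0.0010 n 43 ff 58.63948345184326 op 0.1787486405885627
```

```bash
python3 -m inch '[{"slide":[0,0,0],"turn":0,"grip":1.6},{"slide":[0,0,0],"turn":0,"grip":2.2},{"slide":[0,0,0],"turn":0,"grip":4},{"slide":[0,0,0],"turn":0,"grip":5},{"slide":[0,0,-3],"turn":0,"grip":5},{"slide":[0,0,-8],"turn":0,"grip":6},{"slide":[0,0,-13],"turn":0,"grip":6},{"slide":[0,0,-18],"turn":0,"grip":6},{"slide":[0,0,-18],"turn":0,"grip":6}]'; python3 - <<'E'
from h import *
s=ctrl.get_state();p,d,W=snap("wrist","w30");print(s["eef_pos"])
m=(W[...,2]>.055)&(W[...,2]<.13)&(abs(W[...,0]-.415)<.03)&(W[...,1]>.27)&(W[...,1]<.4);P=W[m];print(P.min(0),P.max(0),"slope",np.polyfit(P[:,1],P[:,2],1))
m=(W[...,2]>.012)&(W[...,2]<.04)&(abs(W[...,0]-.41)<.05)&(W[...,1]>.165)&(W[...,1]<.26);B=W[m];print("bowl",cv2.minAreaRect(B[:,:2].astype(np.float32)*1000),np.percentile(B[:,2],[2,98]))
# lid now: top cam
p,d,W=snap("top","tp30")
for lo,hi in((.005,.02),(.038,.055)):
    m=(W[...,2]>lo)&(W[...,2]<hi)&(W[...,0]>.4)&(W[...,0]<.58)&(abs(W[...,1]-.04)<.1);
    print(m.sum(),np.median(W[m],0) if m.sum() else 0)
E
```

```text
time: 44.2
eef_pos: [0.4192, 0.3351, 0.2557]
tcp_rot: [-0.683, 0.73, -0.002, 0.008]
contact_force: [0.5, 0.3, 0.8]
opening: 0.701
finger_force: 0.0
[0.41921697 0.33513792 0.25571666]
[0.40653585 0.28253628 0.0550071 ] [0.42625594 0.38102639 0.11333798] slope [ 0.62944337 -0.12032493]
bowl ((397.63726806640625, 219.44140625), (83.49270629882812, 77.18553924560547), 85.94861602783203) [0.01210489 0.03877287]
506 [0.46327791 0.04999604 0.00972984]
66 [0.44698341 0.06067043 0.04724876]
```

```bash
cat >> h.py <<'E'
def go(x,y,z,heading=None):
    s=ctrl.get_state();M=R.from_quat(s["tcp_rot"]).as_matrix();h=np.arctan2(M[1,0],M[0,0])
    X=np.array([np.cos(h),np.sin(h),0]);Y=np.array([X[1],-X[0],0]);D=np.array([x,y,z])-s["eef_pos"]
    print("slide",np.round([D@X*100,D@Y*100,-D[2]*100],2),"turn %.3f"%(((h-heading+np.pi)%(2*np.pi)-np.pi) if heading is not None else 0),"q6 %.2f"%s["qpos"][5])
E
python3 -c "from h import *;go(.447,.06,.22,3.03)"
```

```text
slide [27.08 -4.9   2.8 ] turn 1.616 q6 -2.59
```

```bash
python3 -m inch '[{"slide":[27.1,-4.9,2.8],"turn":1.616,"grip":6},{"slide":[27.1,-4.9,2.8],"turn":1.616,"grip":6},{"slide":[27.1,-4.9,2.8],"turn":1.616,"grip":6},{"slide":[27.1,-4.9,2.8],"turn":1.616,"grip":6},{"slide":[27.1,-4.9,2.8],"turn":1.616,"grip":6},{"slide":[27.1,-4.9,2.8],"turn":1.616,"grip":6},{"slide":[27.1,-4.9,2.8],"turn":1.616,"grip":6},{"slide":[27.1,-4.9,2.8],"turn":1.616,"grip":6},{"slide":[27.1,-4.9,2.8],"turn":1.616,"grip":6},{"slide":[27.1,-4.9,2.8],"turn":1.616,"grip":6},{"slide":[27.1,-4.9,2.8],"turn":1.616,"grip":6},{"slide":[27.1,-4.9,2.8],"turn":1.616,"grip":6},{"slide":[27.1,-4.9,2.8],"turn":1.616,"grip":6},{"slide":[27.1,-4.9,2.8],"turn":1.616,"grip":6}]'; python3 - <<'E'
from h import *
s=ctrl.get_state();p,d,W=snap("wrist","w31")
for n,lo,hi in(("disc",.012,.022),("knob",.042,.055)):
    m=(W[...,2]>lo)&(W[...,2]<hi)&(np.hypot(W[...,0]-.455,W[...,1]-.055)<.07);P=W[m][:,:2].astype(np.float32)
    print(n,m.sum(),cv2.minEnclosingCircle(P) if m.sum() else 0,np.median(W[m][:,2]) if m.sum() else 0)
m=(W[...,2]>.042)&(W[...,2]<.055)&(np.hypot(W[...,0]-.455,W[...,1]-.055)<.07);k=W[m][:,:2].mean(0);go(k[0],k[1],.021,3.03)
E
```

```text
time: 45.7
eef_pos: [0.4458, 0.0596, 0.2173]
tcp_rot: [0.055, 0.998, 0.0, -0.001]
contact_force: [0.2, -0.0, 0.4]
opening: 0.708
finger_force: 0.0
disc 4308 ((0.4503166377544403, 0.06100575998425484), 0.03996269032359123) 0.01663484294287712
knob 1172 ((0.45046013593673706, 0.06114116683602333), 0.01699984446167946) 0.0484358203079584
slide [-0.32  0.2  19.66] turn 0.001 q6 -1.55
```

```bash
python3 -m inch '[{"slide":[-0.44,0.2,5],"turn":0,"grip":6},{"slide":[-0.44,0.2,10],"turn":0,"grip":6},{"slide":[-0.44,0.2,15],"turn":0,"grip":6},{"slide":[-0.44,0.2,18.5],"turn":0,"grip":6},{"slide":[-0.44,0.2,19.7],"turn":0,"grip":6},{"slide":[-0.44,0.2,19.7],"turn":0,"grip":6},{"slide":[-0.44,0.2,19.7],"turn":0,"grip":2.5},{"slide":[-0.44,0.2,19.7],"turn":0,"grip":2.5},{"slide":[-0.44,0.2,19.7],"turn":0,"grip":2.5},{"slide":[-0.44,0.2,19.7],"turn":0,"grip":2.5},{"slide":[-0.44,0.2,19.7],"turn":0,"grip":2.5},{"slide":[-0.44,0.2,19.7],"turn":0,"grip":2.5}]' 50; python3 -m inch '[{"slide":[0,0,-3],"turn":0,"grip":2.5},{"slide":[0,0,-8],"turn":0,"grip":2.5},{"slide":[0,0,-13],"turn":0,"grip":2.5},{"slide":[0,0,-18],"turn":0,"grip":2.5},{"slide":[0,0,-18],"turn":0,"grip":2.5}]'; python3 - <<'E'
from h import *
s=ctrl.get_state();p,d,W=snap("wrist","w32");M=R.from_quat(s["tcp_rot"]).as_matrix();Q=(W-s["eef_pos"])@M
m=(Q[...,2]<.03)&(Q[...,2]>-.02)&(np.hypot(Q[...,0],Q[...,1])<.05)&(np.hypot(Q[...,0],Q[...,1])>.02);P=Q[m];print("disc in tool",m.sum(),P.min(0),P.max(0))
f=np.linalg.lstsq(np.c_[P[:,:2],np.ones(len(P))],P[:,2],rcond=None)[0];print(f)
go(.5117,-.2187,.22,3.03)
E
```

```text
time: 46.95
eef_pos: [0.4532, 0.061, 0.024]
tcp_rot: [0.056, 0.998, 0.0, 0.003]
contact_force: [-1.0, 1.4, 7.8]
opening: 0.371
finger_force: 49.9
time: 47.45
eef_pos: [0.4559, 0.0606, 0.211]
tcp_rot: [0.056, 0.998, -0.0, 0.009]
contact_force: [0.9, -0.1, -1.8]
opening: 0.375
finger_force: 50.5
disc in tool 12417 [-0.0377415  -0.04008551 -0.01999788] [0.04273841 0.03934515 0.01573885]
[0.09093675 0.00296756 0.00403571]
slide [ -8.87 -27.13  -1.32] turn 0.000 q6 -1.55
```

```bash
python3 -m inch '[{"slide":[-2,-5,-1.3],"turn":0,"grip":2.5},{"slide":[-3.5,-10,-1.3],"turn":0,"grip":2.5},{"slide":[-5,-15,-1.3],"turn":0,"grip":2.5},{"slide":[-6.5,-19,-1.3],"turn":0,"grip":2.5},{"slide":[-7.5,-23,-1.3],"turn":0,"grip":2.5},{"slide":[-8.3,-25.5,-1.3],"turn":0,"grip":2.5},{"slide":[-8.9,-27.1,-1.3],"turn":0,"grip":2.5},{"slide":[-8.9,-27.1,-1.3],"turn":0,"grip":2.5},{"slide":[-8.9,-27.1,-1.3],"turn":0,"grip":2.5},{"slide":[-8.9,-27.1,-1.3],"turn":0,"grip":2.5}]'; python3 - <<'E'
from h import *
s=ctrl.get_state();p,d,W=snap("wrist","w33");M=R.from_quat(s["tcp_rot"]).as_matrix();Q=(W-s["eef_pos"])@M
r=np.hypot(Q[...,0],Q[...,1])
for lo in np.arange(-.02,.03,.004):
    m=(Q[...,2]>=lo)&(Q[...,2]<lo+.004)&(r<.048);print(round(lo,3),m.sum(),end=' | ')
m=(Q[...,2]>.002)&(Q[...,2]<.014)&(r<.05)&(r>.024);P=Q[m]
print("\n",m.sum(),P.min(0),P.max(0),np.median(P[:,2]),cv2.minEnclosingCircle(P[:,:2].astype(np.float32)))
f=np.linalg.lstsq(np.c_[P[:,:2],np.ones(len(P))],P[:,2],rcond=None)[0];print(f)
m=(W[...,2]>.118)&(W[...,2]<.13)&(np.hypot(W[...,0]-.5117,W[...,1]+.2187)<.06)&(r>.025);print("rim",m.sum())
E
```

```text
time: 48.5
eef_pos: [0.5088, -0.2167, 0.2137]
tcp_rot: [0.055, 0.998, 0.001, -0.001]
contact_force: [-0.5, 0.3, -1.5]
opening: 0.373
finger_force: 50.7
-0.02 761 | -0.016 658 | -0.012 338 | -0.008 116 | -0.004 11 | 0.0 0 | 0.004 10599 | 0.008 2296 | 0.012 141 | 0.016 0 | 0.02 0 | 0.024 0 | 0.028 0 | 
 10265 [-0.03716862 -0.04012161  0.00521854] [0.0426651  0.03957212 0.0139809 ] 0.007418876613992716 ((0.0026954403147101402, -0.0006285316194407642), 0.04046144708991051)
[0.00404256 0.00255946 0.00743811]
rim 1013
```

```bash
python3 -m inch '[{"slide":[-0.58,-0.12,1.5],"turn":0,"grip":2.5},{"slide":[-0.58,-0.12,4],"turn":0,"grip":2.5},{"slide":[-0.58,-0.12,5.6],"turn":0,"grip":2.5},{"slide":[-0.58,-0.12,6.2],"turn":0,"grip":2.5},{"slide":[-0.58,-0.12,6.6],"turn":0,"grip":2.5},{"slide":[-0.58,-0.12,7.0],"turn":0,"grip":2.5},{"slide":[-0.58,-0.12,7.3],"turn":0,"grip":2.5},{"slide":[-0.58,-0.12,7.5],"turn":0,"grip":2.5},{"slide":[-0.58,-0.12,7.5],"turn":0,"grip":2.5}]'
```

```text
time: 49.45
eef_pos: [0.5152, -0.2205, 0.1411]
tcp_rot: [0.056, 0.998, -0.0, 0.0]
contact_force: [-2.4, -0.0, 4.0]
opening: 0.371
finger_force: 51.3
```

```bash
python3 -m inch '[{"slide":[-0.6,0,-0.1],"turn":0,"grip":2.5},{"slide":[-1.6,0,-0.1],"turn":0,"grip":2.5},{"slide":[-2.8,0,-0.1],"turn":0,"grip":2.5},{"slide":[-4,0,-0.1],"turn":0,"grip":2.5},{"slide":[-5.2,0,-0.1],"turn":0,"grip":2.5},{"slide":[-6.4,0,-0.1],"turn":0,"grip":2.5},{"slide":[-7.6,0,-0.1],"turn":0,"grip":2.5},{"slide":[-8.6,0,-0.1],"turn":0,"grip":2.5},{"slide":[-9.4,0,-0.1],"turn":0,"grip":2.5},{"slide":[-10,0,-0.1],"turn":0,"grip":2.5},{"slide":[-10,0,-0.1],"turn":0,"grip":2.5}]'; python3 - <<'E'
from h import *
p,d,W=snap("wrist","w35");s=ctrl.get_state();print(s["contact_force"])
E
```

```text
time: 50.55
eef_pos: [0.6149, -0.2317, 0.1411]
tcp_rot: [0.056, 0.998, -0.0, 0.001]
contact_force: [-2.5, -0.2, 3.3]
opening: 0.371
finger_force: 51.2
[-2.57716856 -0.15034063  3.11406522]
```

```bash
python3 -m inch '[{"slide":[-0.3,0,0],"turn":0,"grip":2.5},{"slide":[-0.6,0,0],"turn":0,"grip":2.5},{"slide":[-0.9,0,0],"turn":0,"grip":2.5},{"slide":[-0.9,0,0],"turn":0,"grip":2.5}]'; python3 -m inch '[{"slide":[-0.3,0,0],"turn":0,"grip":2.5},{"slide":[-0.6,0,0],"turn":0,"grip":2.5},{"slide":[-0.9,0,0],"turn":0,"grip":2.5},{"slide":[-0.9,0,0],"turn":0,"grip":2.5}]'; python3 -m inch '[{"slide":[-0.2,0,0],"turn":0,"grip":2.5},{"slide":[-0.5,0,0],"turn":0,"grip":2.5},{"slide":[-0.5,0,0],"turn":0,"grip":2.5}]'
```

```text
time: 51.0
eef_pos: [0.6227, -0.2324, 0.1413]
tcp_rot: [0.056, 0.998, -0.0, -0.001]
contact_force: [-5.9, -0.3, 6.0]
opening: 0.374
finger_force: 51.4
time: 51.4
eef_pos: [0.6265, -0.2329, 0.1429]
tcp_rot: [0.055, 0.998, 0.001, -0.009]
contact_force: [-23.0, 3.0, 17.7]
opening: 0.376
finger_force: 52.6
time: 51.7
eef_pos: [0.63, -0.2335, 0.1449]
tcp_rot: [0.055, 0.998, 0.001, -0.011]
contact_force: [-30.0, 5.8, 26.7]
opening: 0.375
finger_force: 53.6
```

```bash
python3 -m inch '[{"slide":[0.5,0,0],"turn":0,"grip":2.5},{"slide":[0.9,0,0],"turn":0,"grip":2.5},{"slide":[1.1,0,0],"turn":0,"grip":2.5},{"slide":[1.1,0,0.1],"turn":0,"grip":2.5},{"slide":[1.1,0,0.1],"turn":0,"grip":2.5}]'
```

```text
time: 52.2
eef_pos: [0.6259, -0.2329, 0.1419]
tcp_rot: [0.056, 0.998, -0.0, 0.0]
contact_force: [-6.5, 1.7, 8.9]
opening: 0.374
finger_force: 52.1
```

```bash
python3 -m inch '[{"slide":[0.2,0,0],"turn":0,"grip":2.5},{"slide":[0.2,0,0],"turn":0,"grip":4},{"slide":[0.2,0,0],"turn":0,"grip":6},{"slide":[0.2,0,0],"turn":0,"grip":6},{"slide":[0.2,0,-3],"turn":0,"grip":6},{"slide":[0.2,0,-7],"turn":0,"grip":6},{"slide":[0.2,0,-11],"turn":0,"grip":6},{"slide":[0.2,0,-11],"turn":0,"grip":6},{"slide":[0.2,0,-11],"turn":0,"grip":6}]'; cat > lid.py <<'E'
from h import *
s=ctrl.get_state();p,d,W=snap("wrist","w%d"%int(s["time"]*10))
c0=np.array([.6245,-.232])
for n,lo,hi,r0 in(("disc",.127,.139,.055),("knob",.16,.172,.04),("foot",.045,.053,.09)):
    m=(W[...,2]>lo)&(W[...,2]<hi)&(np.hypot(*(W[...,:2]-c0).transpose(2,0,1))<r0);P=W[m]
    if len(P)>20:
        f=np.linalg.lstsq(np.c_[P[:,:2],np.ones(len(P))],P[:,2],rcond=None)[0]
        print(n,len(P),cv2.minEnclosingCircle(P[:,:2].astype(np.float32)),"tilt",f[:2].round(3),"z",np.median(P[:,2]).round(4))
m=(W[...,2]>.045)&(W[...,2]<.054)&(np.hypot(*(W[...,:2]-c0).transpose(2,0,1))<.12)
P=W[m]-[.6245,-.232,0];a=-.107;u=P[:,0]*np.cos(a)+P[:,1]*np.sin(a);v=-P[:,0]*np.sin(a)+P[:,1]*np.cos(a)
print("z~48 u range",u.min(),u.max(),"v",v.min(),v.max())
for n,lo,hi in(("peg",.18,.20),("arm",.138,.15)):
    m=(W[...,2]>lo)&(W[...,2]<hi)&(W[...,1]<-.27);P=W[m];print(n,len(P),P.min(0) if len(P) else 0,P.max(0) if len(P) else 0)
E
python3 lid.py
```

```text
time: 53.1
eef_pos: [0.6249, -0.2325, 0.2507]
tcp_rot: [0.056, 0.998, -0.001, 0.002]
contact_force: [0.2, 0.0, -1.4]
opening: 0.703
finger_force: 0.0
disc 7376 ((0.6293330192565918, -0.23249536752700806), 0.05043455958366394) tilt [-0.005 -0.   ] z 0.1336
knob 2078 ((0.6185810565948486, -0.2320687472820282), 0.016962673515081406) tilt [ 0.028 -0.003] z 0.1654
foot 2867 ((0.6244917511940002, -0.23192502558231354), 0.09004148840904236) tilt [ 0.016 -0.001] z 0.0487
z~48 u range -0.10803575104031359 0.05913855312706599 v -0.09692278407636472 0.09504535845880144
peg 903 [ 0.47929702 -0.33794627  0.18014449] [ 0.48901363 -0.31762234  0.19434527]
arm 11663 [ 0.46983473 -0.3410988   0.13800243] [ 0.73013585 -0.27000844  0.14999899]
```

```bash
python3 - <<'E'
from h import *
import glob
for n in("top","wrist"):
    s=ctrl.get_state();p,d,W=snap(n,"%sH"%n)
    P=W.reshape(-1,3);P=P[(P[:,2]>.03)&(P[:,0]>.5)&(P[:,0]<.8)&(abs(P[:,1]+.235)<.12)];a=-.107
    D=P-[.6186,-.2321,0];u=D[:,0]*np.cos(a)+D[:,1]*np.sin(a);v=-D[:,0]*np.sin(a)+D[:,1]*np.cos(a);z=P[:,2]
    m=(u>.04)&(z>.10)&(z<.147)&(abs(v)<.08);print(n,"head face u pct",m.sum(),np.percentile(u[m],[1,5,20,50]).round(4) if m.sum() else 0)
    m=(u>.04)&(z>.143)&(z<.153)&(abs(v)<.08);print("head top u",np.percentile(u[m],[1,5,50,95,99]).round(4) if m.sum() else 0)
    # rails/lips: jar foot top z=.048 vs lips; rails v symmetric
    m=(z>.048)&(z<.056)&(u<-.06);print("rails v",np.percentile(v[m],[1,25,50,75,99]).round(4) if m.sum() else 0)
    m=(z>.044)&(z<.05)&(abs(v)<.049)&(u<-.03)&(u>-.12);print("foot front u",np.percentile(u[m],[1,5,50]).round(4) if m.sum() else 0, m.sum())
    m=(z>.036)&(z<.044)&(abs(v)<.045)&(u<-.03);print("platform near edge u max",np.percentile(u[m],[1,95,99]).round(4) if m.sum() else 0)
E
```

```text
top head face u pct 415 [0.0422 0.0497 0.0564 0.0597]
head top u [0.0584 0.0601 0.0756 0.1084 0.1121]
rails v [-0.0763 -0.0539  0.0378  0.0588  0.0933]
foot front u [-0.1179 -0.1145 -0.0565] 133
platform near edge u max [-0.1189 -0.0425 -0.0344]
wrist head face u pct 7669 [0.0456 0.0508 0.0584 0.0599]
head top u [0.0634 0.0649 0.0871 0.1123 0.1152]
rails v [-0.066  -0.0561  0.0529  0.0579  0.0658]
foot front u [-0.0516 -0.0507 -0.0431] 1904
platform near edge u max [-0.1207 -0.0547 -0.0515]
```

```bash
python3 -c "from h import *;go(.477,-.328,.26,3.26)"
```

```text
slide [ 13.46 -11.19  -1.34] turn -0.230 q6 -1.97
```

```bash
python3 -m inch '[{"slide":[5,-4,-1.4],"turn":-0.1,"grip":5},{"slide":[9,-8,-1.4],"turn":-0.23,"grip":5},{"slide":[13,-10.8,-1.4],"turn":-0.23,"grip":5},{"slide":[13.5,-11.2,-1.4],"turn":-0.23,"grip":5},{"slide":[13.5,-11.2,-1.4],"turn":-0.23,"grip":5},{"slide":[13.5,-11.2,-1.4],"turn":-0.23,"grip":5}]'; python3 - <<'E'
from h import *
s=ctrl.get_state();p,d,W=snap("wrist","w40")
m=(W[...,2]>.182)&(W[...,2]<.2)&(np.hypot(W[...,0]-.477,W[...,1]+.328)<.05);P=W[m];print("ball",len(P),cv2.minEnclosingCircle(P[:,:2].astype(np.float32)),P[:,2].max())
c=cv2.minEnclosingCircle(P[:,:2].astype(np.float32))[0];go(c[0],c[1],.151,3.26)
m=(W[...,2]>.138)&(W[...,2]<.147)&(W[...,0]<.7)&(W[...,1]<-.27);print("arm/hinge",W[m].min(0),W[m].max(0))
E
```

```text
time: 53.85
eef_pos: [0.4769, -0.3284, 0.2618]
tcp_rot: [-0.058, 0.998, 0.001, -0.001]
contact_force: [0.0, -0.2, -1.0]
opening: 0.583
finger_force: 0.0
ball 949 ((0.4776704013347626, -0.3290726840496063), 0.011030682362616062) 0.195082569085201
slide [ 0.   -0.1  11.11] turn -0.000 q6 -2.47
arm/hinge [ 0.46907114 -0.34159317  0.1380834 ] [ 0.62425023 -0.29530679  0.14699507]
```

```bash
python3 -m inch '[{"slide":[0,-0.1,4],"turn":0,"grip":5},{"slide":[0,-0.1,8],"turn":0,"grip":5},{"slide":[0,-0.1,11.1],"turn":0,"grip":5},{"slide":[0,-0.1,11.1],"turn":0,"grip":3.2},{"slide":[0,-0.1,11.1],"turn":0,"grip":3.2},{"slide":[0,-0.1,11.1],"turn":0,"grip":3.2}]' && python3 -m inch '[{"slide":[-0.07,1.32,0],"turn":0.1,"grip":3.2},{"slide":[-0.26,2.62,0],"turn":0.2,"grip":3.2},{"slide":[-0.59,3.9,0],"turn":0.3,"grip":3.2},{"slide":[-1.04,5.14,0],"turn":0.4,"grip":3.2},{"slide":[-1.62,6.33,0],"turn":0.5,"grip":3.2},{"slide":[-2.31,7.45,0],"turn":0.6,"grip":3.2},{"slide":[-3.1,8.5,0],"turn":0.7,"grip":3.2},{"slide":[-4.0,9.47,0],"turn":0.8,"grip":3.2},{"slide":[-4.99,10.34,0],"turn":0.9,"grip":3.2},{"slide":[-6.07,11.11,0],"turn":1.0,"grip":3.2},{"slide":[-7.21,11.76,0],"turn":1.1,"grip":3.2},{"slide":[-8.42,12.3,0],"turn":1.2,"grip":3.2},{"slide":[-8.42,12.3,0],"turn":1.2,"grip":3.2}]'; python3 - <<'E'
from h import *
s=ctrl.get_state();p,d,W=snap("wrist","w41");M=R.from_quat(s["tcp_rot"]).as_matrix();Q=(W-s["eef_pos"])@M
m=(Q[...,2]<-.03)&(Q[...,2]>-.06)&(np.hypot(Q[...,0],Q[...,1])<.03);print("ball in tool",m.sum(),np.median(Q[m],0) if m.sum() else 0)
v=s["eef_pos"][:2]-[.6085,-.3115];print("radius",np.hypot(*v),"ang",np.degrees(np.arctan2(v[1],v[0])),"heading",np.degrees(np.arctan2(M[1,0],M[0,0])))
E
```

```text
time: 54.5
eef_pos: [0.4792, -0.3302, 0.1547]
tcp_rot: [-0.06, 0.998, -0.001, 0.001]
contact_force: [-0.3, -0.4, 0.3]
opening: 0.371
finger_force: 0.0
time: 55.8
eef_pos: [0.5488, -0.1975, 0.1551]
tcp_rot: [0.514, 0.858, 0.0, 0.002]
contact_force: [-0.2, -0.3, 0.5]
opening: 0.375
finger_force: 0.0
ball in tool 7715 [ 0.01091838 -0.00669711 -0.03857096]
radius 0.12870542623908343 ang 117.6359428779755 heading 118.11699101582388
```

```bash
python3 -m inch '[{"slide":[0.26,1.32,0],"turn":0.1,"grip":3.2},{"slide":[0.07,2.62,0],"turn":0.2,"grip":3.2},{"slide":[-0.26,3.9,0],"turn":0.3,"grip":3.2},{"slide":[-0.71,5.14,0],"turn":0.4,"grip":3.2},{"slide":[-1.29,6.33,0],"turn":0.5,"grip":3.2},{"slide":[-1.62,6.9,0],"turn":0.55,"grip":3.2},{"slide":[-1.98,7.45,0],"turn":0.6,"grip":3.2},{"slide":[-1.98,7.45,0],"turn":0.6,"grip":3.2}]'; python3 -m inch '[{"slide":[0,0.6,0],"turn":0.05,"grip":3.2},{"slide":[0,1.1,0],"turn":0.1,"grip":3.2},{"slide":[0,1.5,0],"turn":0.12,"grip":3.2},{"slide":[0,1.5,0],"turn":0.12,"grip":3.2}]'; cat > clamp.py <<'E'
from h import *
s=ctrl.get_state();p,d,W=snap("wrist","c%d"%int(s["time"]*10))
m=(W[...,2]>.183)&(W[...,2]<.2)&(np.hypot(W[...,0]-.63,W[...,1]+.18)<.06);P=W[m]
if len(P)>30:
    c,r=cv2.minEnclosingCircle(P[:,:2].astype(np.float32));v=np.array(c)-[.6085,-.3115];a=np.degrees(np.arctan2(v[1],v[0]));print("ball",c,r,"r",np.hypot(*v),"ang",a,"joint~",np.radians(83.9-a)+1.92)
E
python3 clamp.py
```

```text
time: 56.65
eef_pos: [0.6221, -0.1805, 0.1534]
tcp_rot: [0.745, 0.667, 0.0, 0.0]
contact_force: [-0.0, 0.0, -0.4]
opening: 0.376
finger_force: 0.4
time: 57.05
eef_pos: [0.6221, -0.1821, 0.1523]
tcp_rot: [0.782, 0.623, -0.016, -0.015]
contact_force: [-43.5, -0.5, 21.5]
opening: 0.379
finger_force: 21.8
ball (0.6293583512306213, -0.174327090382576) 0.04292735457420349 r 0.13874969531126885 ang 81.35390322928639 joint~ 1.9644377717233477
```

```bash
python3 -m inch '[{"slide":[0,-1.0,0],"turn":0,"grip":3.2},{"slide":[0,-1.5,0],"turn":0,"grip":4},{"slide":[0,-1.5,0],"turn":0,"grip":4.5},{"slide":[0,-1.5,-3],"turn":0,"grip":4.5},{"slide":[0,-1.5,-7],"turn":0,"grip":4.5},{"slide":[0,-1.5,-11],"turn":0,"grip":4.5},{"slide":[0,-1.5,-11],"turn":0,"grip":4.5}]'; sed -i 's/.06);P=W/.035);P=W/' clamp.py; python3 clamp.py; python3 lid.py; python3 - <<'E'
from h import *
W=snap("wrist","fin")[2]
P=W.reshape(-1,3);a=-.107;D=P-[.6186,-.2321,0];u=D[:,0]*np.cos(a)+D[:,1]*np.sin(a);v=-D[:,0]*np.sin(a)+D[:,1]*np.cos(a);z=P[:,2]
m=(z>.044)&(z<.05)&(abs(v)<.049)&(u<-.03)&(u>-.08);print("foot front u",np.percentile(u[m],[1,5]) if m.sum() else 0,m.sum())
m=(u>.04)&(z>.10)&(z<.147)&(abs(v)<.08);print("head u",np.percentile(u[m],[20,50]) if m.sum() else 0)
E
```

```text
time: 57.8
eef_pos: [0.626, -0.1796, 0.2715]
tcp_rot: [0.783, 0.622, 0.004, 0.007]
contact_force: [0.9, -0.5, 0.9]
opening: 0.53
finger_force: 0.0
ball (0.6128135323524475, -0.17943668365478516) 0.010972007177770138 r 0.1321337431750569 ang 88.12923548862477 joint~ 1.8461859158813065
disc 3669 ((0.6293976306915283, -0.23222021758556366), 0.050236932933330536) tilt [-0.006 -0.008] z 0.1337
knob 1568 ((0.6193104386329651, -0.23148386180400848), 0.017119208350777626) tilt [-0.012 -0.049] z 0.1655
foot 2763 ((0.6171993017196655, -0.2235712856054306), 0.08858507871627808) tilt [ 0.011 -0.016] z 0.049
z~48 u range -0.10757345157857111 0.06598051278817216 v -0.0700486892257361 0.09844973365040116
peg 0 0 0
arm 3990 [ 0.57779365 -0.32730989  0.13800309] [ 0.83069187 -0.27001485  0.14999685]
foot front u [-0.05237348 -0.05135645] 702
head u [0.06270589 0.19089346]
```

```bash
python3 - <<'E'
from h import *
h=np.array([.6085,-.3114])
for f in("fin.npz","w40.npz"):
    W=np.load(f)["W"];P=W.reshape(-1,3);P=P[(P[:,2]>.1405)&(P[:,2]<.148)];D=P[:,:2]-h;r=np.hypot(*D.T);a=np.degrees(np.arctan2(D[:,1],D[:,0]))%360
    for lo in np.arange(.02,.14,.01):
        m=(r>lo)&(r<lo+.01)&((a<120)&(a>50) if f=="fin.npz" else (a>160)&(a<215))
        if m.sum()>8:
            q=np.percentile(a[m],[2,50,98]);print(f,round(lo,2),m.sum(),q.round(1),"width mm",round(np.radians(q[2]-q[0])*(lo+.005)*1000,1))
E
```

```text
fin.npz 0.02 59 [106.9 115.3 119.6] width mm 5.5
fin.npz 0.03 149 [101.7 110.7 119.3] width mm 10.8
fin.npz 0.04 250 [ 95.8 107.3 119. ] width mm 18.2
fin.npz 0.05 243 [ 94.  103.  113.1] width mm 18.3
fin.npz 0.06 162 [ 68.1 101.6 107.8] width mm 45.0
fin.npz 0.07 123 [ 96.1  99.4 103.1] width mm 9.2
fin.npz 0.08 155 [ 91.   95.9 100. ] width mm 13.4
fin.npz 0.09 526 [72.1 87.1 97. ] width mm 41.4
fin.npz 0.1 295 [72.6 87.7 95.2] width mm 41.4
fin.npz 0.11 26 [50.  50.6 51.6] width mm 3.1
fin.npz 0.12 159 [50.1 51.9 84.7] width mm 75.4
fin.npz 0.13 319 [51.  55.  91.2] width mm 94.7
w40.npz 0.02 34 [206.4 211.7 214.5] width mm 3.5
w40.npz 0.03 119 [199.7 207.6 214.4] width mm 9.0
w40.npz 0.04 215 [195.3 205.2 214.4] width mm 15.0
w40.npz 0.05 282 [180.5 201.6 212.9] width mm 31.1
w40.npz 0.06 598 [168.2 187.6 205.3] width mm 42.1
w40.npz 0.07 268 [188.7 195.2 202.2] width mm 17.7
w40.npz 0.08 274 [187.4 193.  199.1] width mm 17.3
w40.npz 0.09 537 [171.7 186.9 196.5] width mm 41.1
w40.npz 0.1 306 [172.1 188.1 194.7] width mm 41.3
w40.npz 0.13 120 [183.9 186.5 191.2] width mm 17.3
```

```bash
python3 -m inch '[{"slide":[0,0,-5],"turn":0,"grip":4.5},{"slide":[0,0,-5],"turn":0,"grip":4.5},{"slide":[0,0,-5],"turn":0,"grip":4.5}]'; python3 -c "
from plant import ctrl
print(ctrl.sign_off())"
```

```text
time: 58.25
eef_pos: [0.6225, -0.1783, 0.3125]
tcp_rot: [0.784, 0.621, 0.0, 0.001]
contact_force: [-0.1, -0.1, 0.3]
opening: 0.529
finger_force: 0.0
the job is handed in; nothing more can be done
None
```

The job is handed in, with no verdict returned: all five balls are in the grinding jar, the lid is seated level, the jar is home, the scoop lies bowl down in its tray, and the clamp is hooked round the knob's neck — it stopped there at about 1.84 rad by my estimate (limit 1.80), short of the 1.92 given for square across.

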